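# Charge the nut dispenser and hold its spring gate open at the green mark

### The arm

A 7-joint arm with a two-finger parallel gripper is mounted at the origin on the work surface; the furniture and walls round the work are solid. World frame = base frame: x ahead of the robot, y to its left, z up, the work surface at z = 0. Lengths are in m, angles in rad, forces in N, time in s.
With the tool pointing down it reaches from about 0.425 to 0.875 m from the base axis. Payload 4.7 kg.
Tool frame: the origin (TCP) lies between the finger pads; the fingertips stand 14 mm ahead of it and the grasp point (between the pads) lies 5 mm behind it; z points along the fingers, y is the line along which they close (so a half turn about z gives the same grasp; the last joint's range is limited). The gripper opens to 87 mm and grips with 3 to 60 N. Pads are 19 mm wide; open, the fingers measure 117 mm over their backs; the gripper's body (75 mm by 190 mm) begins 51 mm behind the grasp point.
Start: joints at [1.225, 0.321, -0.07, 1.45, 0.023, 1.371, -0.057], TCP at [0.229, -0.608, 0.237] pointing down, gripper open.
Joint ranges: [-2.86, 2.86], [-0.3, 2.09], [-1.38, 1.24], [0.06, 2.45], [-1.56, 4.7], [0.09, 2.05], [-2.69, 2.69]. Speed limits (rad/s): [2.57, 2.57, 3.14, 3.14, 3.14, 3.14, 3.14].

### API

Orientations are given as a rotation vector (axis times angle).
In Python, from bench import ctrl gives the robot as it stands.
- The arm moves only by the tool step_arm, never from a script. Its argument "commands" is a list of rows, each an object with "travel": the shift along the tool's x, y, z in m, a list of three; "turn": the turn, a rotation vector about the tool's x, y, z in degrees, a list of three. A call has 1 to 5 rows; each row is the pose to reach, as a shift and turn from the pose commanded when the call began, along the tool's axes at that moment; what a row does not reach only later rows make up. A row lasts 1/10 s, in which the tool goes at most 50 mm and 8.59 degrees, less where a joint would pass 70% of its speed; a pose out of reach is approached as far as the arm can. A call with a gripper value outside its range is refused whole. "gripper" is the opening, from 0 (shut) to 1 (fully open), set as the call begins (left out, the last holds). The fingers move at their own pace and stop on an object; "force" is the grip in N (left out, the last holds). Time passes only in rows, so rows that repeat a pose let the fingers close. It gives the time, the measured TCP pose, the force, the opening and the grip force at its end, in the units of the state.
- ctrl.get_state(): the state, without advancing time (a new reading comes with each control period).
- ctrl.get_image(name): name is "side" or "top" or "wrist"; returns the picture (384x512x3 uint8, red, green, blue); there is no depth.
- ctrl.camera_model(name): a dict with "fx", "fy", "cx", "cy" (pixels), "k1" (the pictures are not rectified: a ray, as slopes to the right and down, at radius r is drawn at 1 + k1 r^2 times it, then the intrinsics apply), "R" (3x3) and "t" (3): a world point X has camera coordinates R X + t; the wrist camera has in their place "T_tool_cam" (4x4, takes a point from camera to tool coordinates, whose origin is the TCP and whose axes are the flange's). Camera axes: x right, y down, z forward; pixel columns grow to the right and rows downward; lengths in m; the calibration is good to about 2 mm. A picture is of the moment at which its call begins: read the wrist's pose just before it. camera_model takes no time and is no camera call.
- ctrl.close_job(): hands the job in; it is judged then, once.
The state is a dict: "time": time; "joint_positions": joint angles; "qd": joint speeds; "joint_torque": joint torques, N m; "position": TCP position; "tool_rot": TCP orientation; "ft_force": force on the tool from outside, world axes, zero at the start; "torque": the same for the moment, N m; "grip_width": opening from 0.0 (shut) to 1.0 (fully open); "grip_force": force on a finger pad.
Only numpy, scipy, OpenCV 4.12 (cv2) and the standard library are available. Lean on these libraries where they do the work, as an engineer would, in place of code of your own. Each camera call takes 0.05 s, during which the arm holds its last target. There are 200 camera calls.

### The job

Tip all seven nuts from the blue beaker into the top of the clear dispenser while its gate is shut, and stand the empty beaker back on the counter, clear of the dispenser. Then take the red handle, draw the spring-closed gate out until the front lip of the housing stands within the green band on the blade, not past it, so that all the nuts drop into the yellow bowl, and keep it there: finish still holding the handle. Leave the bowl under the outlet, and the green-lidded tin, the tape measure and the screwdriver where they are.

Things in the scene. Friction and masses are not known exactly. Their poses are not given: they have to be found in the camera images.
- dispenser: nut dispenser, a steel stand with a clear funnel hopper, fixed to the counter. Origin on the counter under the axis of hopper and outlet; z up; the gate pulls out along its own -x, level. Base plate 205 x 170 x 8 mm (x -90 to +115), two uprights at x +93. Gate housing 71 to 109 mm above the counter, x -105 to +108, y +-76 with the two spring barrels, which reach to x -154. Hopper: outside 170 mm across at the rim, inside 164 mm, narrowing to a 66 mm outlet at the gate.
- hopper_rim (a point): centre of the hopper's open mouth, in the plane of the top of its rim, 207.5 mm above the counter
- housing_lip (a point): middle of the front lip of the gate housing, upper edge, 109 mm above the counter, 105 mm from the hopper axis on the handle's side; the blade comes out under it
- gate (a joint): how far the gate is drawn out, in m: 0 shut, 0.086 its stop. A spring pulls it shut with 3.6 N at 0 and 9.9 N at 0.070, plus about 0.6 N of friction. The blade carries a green band 10 mm wide across it, hidden inside when shut: its front edge comes to the lip at 0.065, its middle at 0.070, its rear edge at 0.075. The outlet is then fully open.
- gate_grip (a point): middle of the red grip of the bow handle, a level bar 16 mm thick and 70 mm long that lies along the dispenser's y, between two posts 84 mm apart (middle to middle). Moves with the gate. 152 mm above the counter and 162 mm from the hopper axis (along the dispenser's -x) when shut; 34 mm of free height under the bar, 66 mm free between bar and hopper rim; nothing in front of it.
- beaker: blue open beaker, 76 mm tall, outside 55 mm across at the foot and 64 mm at the rim, wall 2.5 mm, 0.14 kg, holding the seven nuts (heaped to about 58 mm); origin at the centre of its underside, z up
- beaker_rim (a point): centre of the beaker's mouth, 76 mm above its underside
- bowl: yellow bowl, 136 mm across the rim, 52 mm tall, standing loose on the dispenser's base plate (8 mm above the counter) under the outlet; origin at the centre of its underside
- nut1: macadamia nut in its shell, a dark brown ball of 20 mm with a small pale spot, about 10 g; origin at its centre; starts in the beaker
- nut2: macadamia nut in its shell, a dark brown ball of 20 mm with a small pale spot, about 10 g; origin at its centre; starts in the beaker
- nut3: macadamia nut in its shell, a dark brown ball of 20 mm with a small pale spot, about 10 g; origin at its centre; starts in the beaker
- nut4: macadamia nut in its shell, a dark brown ball of 20 mm with a small pale spot, about 10 g; origin at its centre; starts in the beaker
- nut5: macadamia nut in its shell, a dark brown ball of 20 mm with a small pale spot, about 10 g; origin at its centre; starts in the beaker
- nut6: macadamia nut in its shell, a dark brown ball of 20 mm with a small pale spot, about 10 g; origin at its centre; starts in the beaker
- nut7: macadamia nut in its shell, a dark brown ball of 20 mm with a small pale spot, about 10 g; origin at its centre; starts in the beaker
- flux_tin: round tin with a green lid, 62 mm across, 34 mm tall, loose; origin at the centre of its underside; stands near the beaker; to be left alone
- tape_measure: yellow and black tape measure, 38 x 90 x 65 mm, loose, standing; origin at the centre of its underside; to be left alone
- screwdriver_b: screwdriver with an amber handle, 184 mm long, 28 mm thick, lying loose; origin under its middle; to be left alone
There are look-alikes about, which are no part of the job. Several things have the shape of the beaker; the one meant has the colours described above.

How it is judged:
By the outcome, as a careful person would: the job done as asked, in the order asked, and still so for the second after the job is handed in, while the arm keeps its last pose, push and grip.
It also fails if it takes over 70 s, if anything falls off the work surface, if the arm or the gripper's body presses on something with over 40 N, if the wrist force passes 120 N, or if a joint passes its speed limit or range.

## Working session

There is one attempt and no reset: what is moved stays moved. The work goes in short steps, Python scripts to look and compute and a tool call to move; the robot and the scene stay as the last step left them, time stands still between calls to the robot, and variables do not carry over. Pictures are saved under pics/ and viewed, at most 10 in all, crops included, and the job is handed in when it is done.

Besides the shell and the picture viewer there is one more tool, called after "Emit:" as name([rows], argument=value, ...), one row to a line, values as JSON. step_arm: Moves the arm, as the interface text tells. Its arguments: {"type":"object","properties":{"commands":{"type":"array"},"gripper":{"type":"number"},"force":{"type":"number"}},"required":["commands"]}

```bash
mkdir -p pics; ls; cat > h.py <<'E'
import numpy as np, cv2
from scipy.spatial.transform import Rotation as Ro
from bench import ctrl
def save(n,f,crop=None,s=1):
    im=ctrl.get_image(n)[:,:,::-1]
    if crop: a,b,c,d=crop; im=im[b:d,a:c]
    cv2.imwrite('pics/'+f,cv2.resize(np.ascontiguousarray(im),None,fx=s,fy=s,interpolation=cv2.INTER_CUBIC))
def cam(n,st=None):
    m=ctrl.camera_model(n)
    if 'R' in m: R=np.array(m['R']);t=np.array(m['t'])
    else:
        T=np.array(m['T_tool_cam']);W=np.eye(4);W[:3,:3]=Ro.from_rotvec(st['tool_rot']).as_matrix();W[:3,3]=st['position']
        C=np.linalg.inv(W@T);R=C[:3,:3];t=C[:3,3]
    return m,R,t
def ray(n,uv,st=None):
    m,R,t=cam(n,st); d=np.array([(uv[0]-m['cx'])/m['fx'],(uv[1]-m['cy'])/m['fy']]);p=d.copy()
    for _ in range(20): p=d/(1+m['k1']*(p@p))
    return -R.T@t, R.T@np.array([p[0],p[1],1])
def onz(n,uv,z,st=None):
    o,d=ray(n,uv,st); return o+d*(z-o[2])/d[2]
def proj(n,X,st=None):
    m,R,t=cam(n,st); c=R@np.array(X,float)+t; p=c[:2]/c[2]; p=p*(1+m['k1']*(p@p)); return np.array([p[0]*m['fx']+m['cx'],p[1]*m['fy']+m['cy']])
def tri(a,b):
    # a,b=(o,d) ; closest point and gap
    A=np.stack([a[1],-b[1]],1); s=np.linalg.lstsq(A,b[0]-a[0],rcond=None)[0]
    p=a[0]+a[1]*s[0];q=b[0]+b[1]*s[1]; return (p+q)/2,np.linalg.norm(p-q)
def delta(pos,R,st=None):
    st=st or ctrl.get_state(); R0=Ro.from_rotvec(st['tool_rot'])
    return R0.inv().apply(np.array(pos)-st['position']), np.degrees((R0.inv()*R).as_rotvec())
E
python3 - <<'E'
from h import *
np.set_printoptions(precision=4,suppress=True)
a=ctrl.get_image('top');b=ctrl.get_image('side')
cv2.imwrite('pics/top0.png',cv2.resize(a[:,:,::-1],(800,600)))
cv2.imwrite('pics/side0.png',cv2.resize(b[:,:,::-1],(800,600)))
s=ctrl.get_state();print(s['time'],s['position'],Ro.from_rotvec(s['tool_rot']).as_matrix())
for n in('top','side'):
    m,R,t=cam(n);print(n,-R.T@t,R)
print(ctrl.camera_model('wrist')['T_tool_cam'])
E
```

```text
pics
0.1 [ 0.2286 -0.608   0.2356] [[ 0.9359  0.3521 -0.0007]
 [ 0.3521 -0.9359  0.0016]
 [-0.0001 -0.0017 -1.    ]]
top [ 0.3198 -0.0056  1.1405] [[-0.0848 -0.9964 -0.0053]
 [-0.9683  0.0836 -0.2354]
 [ 0.235  -0.0149 -0.9719]]
side [ 1.4495 -0.2279  0.6506] [[ 0.2515  0.9675 -0.026 ]
 [ 0.4545 -0.1417 -0.8794]
 [-0.8545  0.2094 -0.4753]]
[[-0.0004 -0.9669 -0.2553  0.0684]
 [ 1.     -0.0003 -0.0005  0.0012]
 [ 0.0004 -0.2553  0.9669 -0.147 ]
 [ 0.      0.      0.      1.    ]]
```

View pics/top0.png

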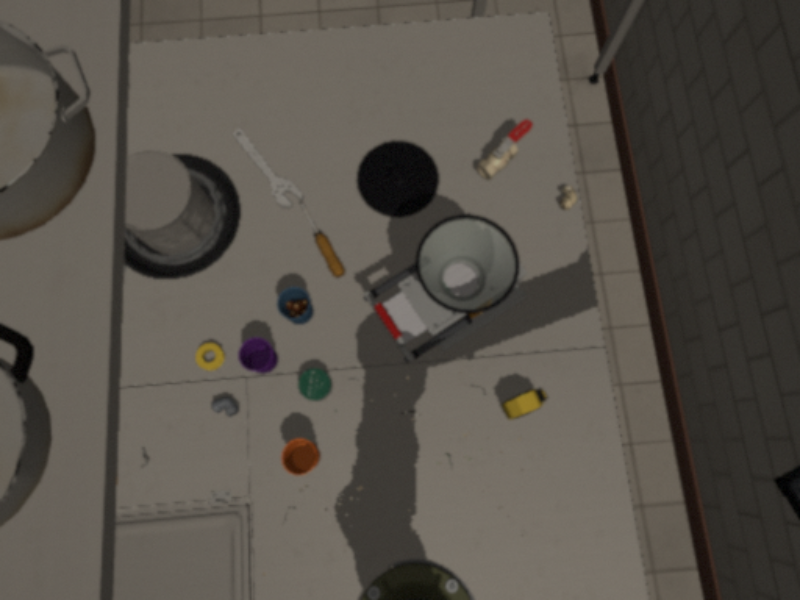

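View pics/side0.png

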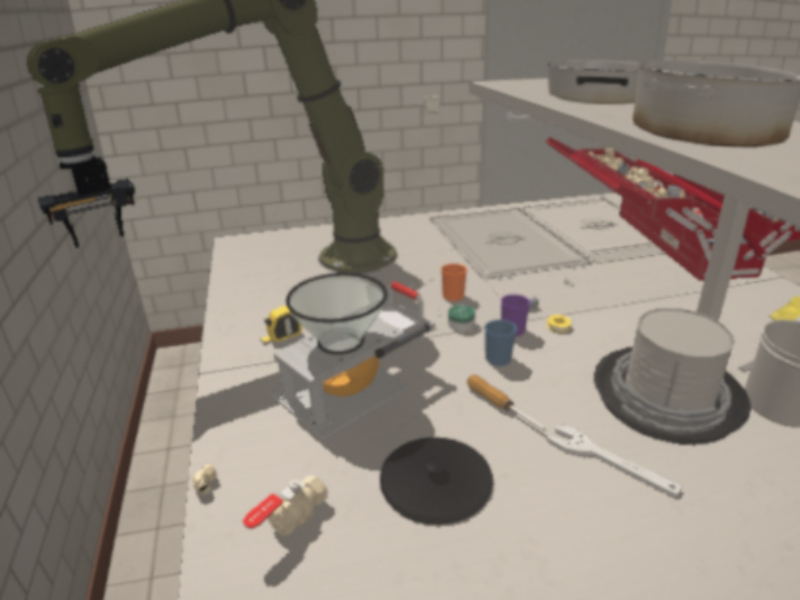

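Top view: the cup-shaped candidates are blue with brown nuts (295,303), purple (258,355) and orange (300,456). The green tin is at (314,384). I choose the blue one. The hopper rim is at (467,263) and the red grip at (388,321).

```bash
python3 - <<'E'
from h import *
np.set_printoptions(precision=4,suppress=True)
k=1/1.5625
P={'beaker_rim':((295,303),(501,328),.076),'hopper':((467,263),(337,297),.2075),'grip':((388,321),(404,290),.152),'tin':((314,382),(461,314),.034),'purple':((258,353),(515,302),.076),'tape':((523,403),None,.06),'sd_handle':((330,255),(489,390),.014)}
for n,(a,b,z) in P.items():
    A=np.array(a)*k
    print(n,onz('top',A,z),*( tri(ray('top',A),ray('side',np.array(b)*k)) if b else ()))
a=onz('top',np.array((380,308))*k,.152);b=onz('top',np.array((396,334))*k,.152);print('grip ends',a,b,np.linalg.norm(a-b))
a=ctrl.get_image('top')[:,:,::-1];b=ctrl.get_image('side')[:,:,::-1]
t=cv2.resize(a[165:265,150:340],None,fx=4.2,fy=4.2,interpolation=cv2.INTER_CUBIC)[:,:798]
s=cv2.resize(b[165:225,200:350],None,fx=5,fy=5,interpolation=cv2.INTER_CUBIC)[:180]
t=cv2.convertScaleAbs(t,alpha=1.5); c=np.zeros((600,800,3),np.uint8); c[:t.shape[0],:t.shape[1]]=t; c[420:600,:750]=s
cv2.imwrite('pics/crop1.png',c)
E
```

```text
beaker_rim [0.5954 0.1762 0.076 ] [0.5975 0.1805 0.0734] 0.008079777492566326
hopper [ 0.6058 -0.1385  0.2075] [ 0.6081 -0.137   0.2009] 0.004871485088390802
grip [0.5294 0.0028 0.152 ] [0.5295 0.0041 0.1529] 0.0026842104462704987
tin [0.4482 0.1537 0.034 ] [0.449  0.1553 0.0281] 0.0014803053934739653
purple [0.5058 0.2485 0.076 ] [0.5076 0.253  0.0729] 0.007512531207591679
tape [ 0.3739 -0.2318  0.06  ]
sd_handle [0.7063 0.1111 0.014 ] [0.7066 0.1139 0.0161] 0.006201952040924515
grip ends [0.5538 0.0149 0.152 ] [ 0.5052 -0.0092  0.152 ] 0.0542681352845317
```

View pics/crop1.png

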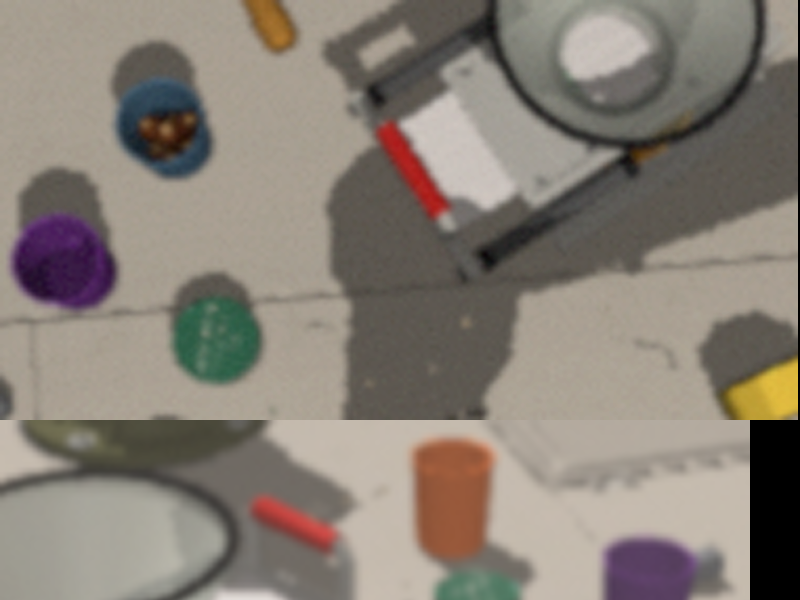

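The crop confirms that the blue beaker holding the nuts is at crop (160,120), with purple and the green tin beside it. The grip bar fits the hopper axis: 161 mm measured against 162. The gate direction in world is about (-0.48, 0.877). I'll move over now and log joints to learn the arm's kinematics.

Emit:
step_arm([
  {"travel":[0,0,-0.05],"turn":[0,0,0]},
  {"travel":[0,0,-0.1],"turn":[0,0,0]},
  {"travel":[0,0,-0.15],"turn":[0,0,0]},
  {"travel":[0.03,-0.03,-0.16],"turn":[0,0,0]},
  {"travel":[0.06,-0.065,-0.16],"turn":[0,0,0]},
], gripper=1)

```text
time: 0.7
position: [0.2624, -0.5274, 0.399]
tool_rot: [3.087, 0.557, 0.003]
ft_force: [1.8, -0.6, 0.4]
grip_width: 0.999
grip_force: 0.0
```

Emit:
step_arm([
  {"travel":[0.033,-0.036,0],"turn":[0,0,0]},
  {"travel":[0.066,-0.073,0],"turn":[0,0,0]},
  {"travel":[0.099,-0.11,0],"turn":[0,0,0]},
  {"travel":[0.132,-0.146,0],"turn":[0,0,0]},
  {"travel":[0.165,-0.183,0],"turn":[0,0,0]},
])

```text
time: 1.2
position: [0.3524, -0.295, 0.3965]
tool_rot: [3.09, 0.562, -0.0]
ft_force: [0.6, 0.3, 0.2]
grip_width: 0.999
grip_force: 0.0
```

```bash
cat >> h.py <<'E'
import json
def log():
    s=ctrl.get_state()
    open('log.jsonl','a').write(json.dumps({k:np.array(s[k]).tolist() for k in('joint_positions','position','tool_rot')})+'\n'); return s
E
echo '{"joint_positions":[1.225,0.321,-0.07,1.45,0.023,1.371,-0.057],"position":[0.2286,-0.608,0.2356],"tool_rot":[0,0,0],"skip":1}' > log.jsonl
python3 -c "
from h import *
s=log();print(s['time'],s['position'],s['joint_positions'])"
```

```text
1.2 [ 0.35244707 -0.29502323  0.39652959] [ 0.96653455 -0.10728975 -0.2940127   1.60271316 -0.03062837  1.64112419
 -0.5391741 ]
```

Emit:
step_arm([
  {"travel":[0.033,-0.036,0],"turn":[0,0,0]},
  {"travel":[0.066,-0.073,0],"turn":[0,0,0]},
  {"travel":[0.099,-0.11,0],"turn":[0,0,0]},
  {"travel":[0.132,-0.146,0],"turn":[0,0,0]},
  {"travel":[0.165,-0.183,0],"turn":[0,0,0]},
])

```text
time: 1.7
position: [0.4423, -0.0657, 0.3966]
tool_rot: [3.09, 0.561, 0.0]
ft_force: [1.2, -1.6, 0.2]
grip_width: 1.0
grip_force: 0.0
```

Emit:
step_arm([
  {"travel":[0.033,-0.036,0],"turn":[0,0,0]},
  {"travel":[0.066,-0.073,0],"turn":[0,0,0]},
  {"travel":[0.08,-0.1,0],"turn":[0,-8,8]},
  {"travel":[0.09,-0.11,0],"turn":[0,-16,16]},
  {"travel":[0.1,-0.12,0],"turn":[0,-20,20]},
])

```text
time: 2.2
position: [0.4935, 0.0813, 0.3977]
tool_rot: [3.052, 0.084, -0.454]
ft_force: [0.2, -0.6, 1.3]
grip_width: 1.0
grip_force: 0.0
```

```bash
cat > fit.py <<'E'
from h import *
from scipy.optimize import least_squares
import itertools
np.set_printoptions(precision=4,suppress=True)
L=[json.loads(l) for l in open('log.jsonl')]
def fk(q,p,sg,full=False):
    # p: h,L2,L3,Lt,  off x at elbow, off at wrist, q offsets(7)
    q=np.array(q)*sg+np.r_[p[6:9],p[9:13]]
    R=Ro.from_euler('z',q[0]);x=np.array([0,0,p[0]])
    R=R*Ro.from_euler('y',q[1]); R=R*Ro.from_euler('z',q[2]); x=x+R.apply([p[4],0,p[1]])
    R=R*Ro.from_euler('y',q[3]); R=R*Ro.from_euler('z',q[4]); x=x+R.apply([-p[4],0,p[2]]);w=x
    R=R*Ro.from_euler('y',q[5]); R=R*Ro.from_euler('z',q[6]); x=x+R.apply([p[5],0,p[3]])
    return (x,R,w) if full else (x,R)
def res(p,sg,reg=.03):
    r=[]
    for l in L:
        x,R=fk(l['joint_positions'],p,sg); r+=list((x-l['position'])*10)
        if not l.get('skip'): r+=list((R.inv()*Ro.from_rotvec(l['tool_rot'])).as_rotvec())
    return np.r_[r,reg*p[4:12]]
def fitall():
    best=None
    for s3,s5,s7,o7 in itertools.product([1,-1],[1,-1],[1,-1],[0,np.pi,np.pi/2,-np.pi/2]):
        sg=np.array([-1,1,s3,1,s5,1,s7]); p0=np.r_[.35,.45,.45,.25,np.zeros(8),o7]
        f=least_squares(res,p0,args=(sg,))
        if best is None or f.cost<best[0]: best=(f.cost,f.x,sg)
        C.append((f.cost,sg,o7))
    return best
C=[]
if __name__=='__main__':
    s=log();L.append({k:np.array(s[k]).tolist() for k in('joint_positions','position','tool_rot')});print(s['time'],s['position'],np.array(s['joint_positions']))
    b=fitall();print(b); print(sorted([(c[0],str(c[1]),c[2]) for c in C])[:4])
    r=res(b[1],b[2],0);print(np.abs(r).max())
    np.savez('fit.npz',p=b[1],sg=b[2])
E
python3 fit.py
```

```text
2.2 [0.4935 0.0813 0.3977] [ 0.46    0.2988 -0.879   1.2919  0.1774  1.9492 -1.905 ]
(np.float64(4.6745775282191656e-05), array([ 0.3232,  0.5039,  0.5157,  0.4027, -0.0364, -0.0093,  0.0869,
        0.0733, -0.0947, -0.0181, -0.0305, -0.0534,  1.561 ]), array([-1,  1, -1,  1, -1,  1, -1]))
[(np.float64(4.6745775282191656e-05), '[-1  1 -1  1 -1  1 -1]', 1.5707963267948966), (np.float64(4.674577528885936e-05), '[-1  1 -1  1 -1  1 -1]', 3.141592653589793), (np.float64(4.674577529759436e-05), '[-1  1 -1  1 -1  1 -1]', 0), (np.float64(4.6745775337824204e-05), '[-1  1 -1  1 -1  1 -1]', -1.5707963267948966)]
0.004841981596692526
```

```bash
python3 - <<'E'
import fit; from fit import *
for reg in(.01,.1,.3,1):
  best=None
  for s3,s5,s7 in itertools.product([1,-1],repeat=3):
    sg=np.array([-1,1,s3,1,s5,1,s7])
    f=min((least_squares(res,np.r_[.35,.5,.5,.3,np.zeros(8),o],args=(sg,reg)) for o in(0,np.pi/2,np.pi)),key=lambda f:f.cost)
    if best is None or f.cost<best[0]: best=(f.cost,f.x,sg)
  print(reg,best[1],best[2],np.abs(res(best[1],best[2],0)).max())
  if reg==.3: np.savez('fit.npz',p=best[1],sg=best[2])
print(Ro.from_rotvec(ctrl.get_state()['tool_rot']).as_matrix())
E
```

```text
0.01 [ 0.3304  0.5077  0.5168  0.4073 -0.0393 -0.0095  0.0929  0.0779 -0.0991
 -0.0152 -0.0315 -0.0605  1.563 ] [-1  1 -1  1 -1  1 -1] 0.004749638832668002
0.1 [ 0.2935  0.4885  0.5105  0.3843 -0.0234 -0.0082  0.058   0.0548 -0.0716
 -0.0282 -0.027  -0.0256  1.5536] [-1  1 -1  1 -1  1 -1] 0.005669829793199656
0.3 [ 0.2691  0.4775  0.5022  0.3708 -0.006  -0.0061  0.0148  0.0338 -0.0346
 -0.0182 -0.0245 -0.0149  1.5472] [-1  1 -1  1 -1  1 -1] 0.009980333432642898
1 [ 0.2576  0.4728  0.5019  0.3674  0.0034 -0.0036 -0.0109  0.014  -0.0174
 -0.0057 -0.0188 -0.0057  1.5395] [-1  1 -1  1 -1  1 -1] 0.018765802107135743
[[ 0.9553  0.062  -0.2889]
 [ 0.0458 -0.997  -0.0624]
 [-0.2919  0.0464 -0.9553]]
```

```bash
cat > plan.py <<'E'
from fit import fk
from h import *
from scipy.optimize import least_squares
np.set_printoptions(precision=3,suppress=True)
F=np.load('fit.npz');P=F['p'];SG=F['sg']
lo=np.array([-2.86,-.3,-1.38,.06,-1.56,.09,-2.69])+.06;hi=np.array([2.86,2.09,1.24,2.45,4.7,2.05,2.69])-.06
B=np.array([.598,.179,0]);HG=.050
hop=np.array([.607,-.138,.2075]);pur=np.array([.507,.251,0])
box=np.array([[x,y,z] for x in(-.04,.04) for y in(-.098,.098) for z in(-.056,-.16)]+[[.1,y,z] for y in(-.03,.03) for z in(-.11,-.17)]+[[0,s*.06,z] for s in(1,-1) for z in(.014,-.05)])
def FK(q): return fk(q,P,SG,True)
def Rg(th,ph): # tool z elev -th heading ph, tool y horizontal, x upward
    z=np.array([np.cos(th)*np.cos(ph),np.cos(th)*np.sin(ph),-np.sin(th)]); y=np.cross(z,[0,0,1.]);y/=np.linalg.norm(y)
    return Ro.from_matrix(np.stack([np.cross(y,z),y,z],1))
def ik(pos,R,q0,w=.003):
    f=least_squares(lambda q:np.r_[(FK(q)[0]-pos)*10,(FK(q)[1].inv()*R).as_rotvec()*3,w*(q-q0)],np.clip(q0,lo,hi),bounds=(lo,hi))
    return f.x,np.abs(f.fun[:6]).max()
def clearpur(pos,R):
    a=np.linspace(0,2*np.pi,48); m=9
    for z in(.03,.05,.065,.078):
        c=pur+np.stack([.034*np.cos(a),.034*np.sin(a),z+0*a],1); t=R.inv().apply(c-pos)
        d=np.maximum.reduce([np.abs(t[:,0])-.0375,np.abs(t[:,1])-.095,t[:,2]+.056]); m=min(m,d.min())
    return m
def pourres(q,ut,q0,el=-.55):
    x,R,w=FK(q);u=R.apply(ut);g=x-R.apply([0,0,.005])
    dn=np.array([0,0,-1.])-u*(-u[2]);dn/=np.linalg.norm(dn)+1e-6
    lip=g+.026*u+.03*dn; c=x+R.apply(box)
    return np.r_[(lip[:2]-hop[:2])*20,20*np.maximum(0,.235-lip[2]),20*np.maximum(0,.228-c[:,2]),5*max(0,u[2]-el),3*max(0,lip[2]-.27),10*max(0,.33-w[2]),.02*(q-q0)]
if __name__=='__main__':
    qn=np.array(ctrl.get_state()['joint_positions']);rng=np.random.default_rng(0);out=[]
    for thd in(35,45,55,65):
        for phd in range(-60,91,15):
            th,ph=np.radians([thd,phd]);R=Rg(th,ph);pos=B+[0,0,HG]+R.apply([0,0,.005])
            cp=clearpur(pos,R)
            if cp<.004: continue
            bq=None
            for k in range(4):
                q,e=ik(pos,R,qn if k==0 else np.clip(qn+rng.normal(0,.6,7),lo,hi))
                if e<.02 and (bq is None or abs(q-qn).sum()<abs(bq-qn).sum()): bq=q
            if bq is None: continue
            ut=R.inv().apply([0,0,1.])
            for k in range(4):
                f=least_squares(pourres,np.clip(bq+(0 if k==0 else 1)*rng.normal(0,.6,7),lo,hi),args=(ut,bq),bounds=(lo,hi))
                r=f.fun[:-7]
                out.append((np.abs(r).max()+.03*np.abs(f.x-bq).max(),np.abs(r).max(),thd,phd,cp,bq,f.x))
    out.sort(key=lambda o:o[0])
    for o in out[:9]:
        x,R,w=FK(o[6]);print(o[1],o[2:5],o[5],o[6],'x',x,'u',R.apply(Rg(*np.radians(o[2:4])).inv().apply([0,0,1])),'z',R.apply([0,0,1]))
E
time python3 plan.py
```

```text
0.0006011630876519569 (35, 60, np.float64(0.021005075760753472)) [ 1.228  1.022 -1.32   2.167  0.192  0.271 -0.42 ] [ 1.055 -0.114 -1.32   2.271  1.491  0.885 -0.536] x [ 0.614 -0.145  0.308] u [-0.617  0.563 -0.55 ] z [ 0.662 -0.653 -0.368]
0.0006007800311759182 (35, 60, np.float64(0.021005075760753472)) [ 1.228  1.022 -1.32   2.167  0.192  0.271 -0.42 ] [ 1.055 -0.114 -1.32   2.271  1.491  0.885 -0.536] x [ 0.614 -0.145  0.308] u [-0.617  0.563 -0.55 ] z [ 0.662 -0.653 -0.368]
0.0003968187295915193 (35, 90, np.float64(0.06608319056835929)) [ 1.075  1.191 -1.32   1.794  0.201  0.899 -0.08 ] [ 0.796  0.253 -1.277  2.141  1.547  1.423 -0.461] x [ 0.613 -0.146  0.308] u [-0.57   0.611 -0.55 ] z [ 0.518 -0.777 -0.357]
0.0005055973499866195 (35, 75, np.float64(0.04478604172277652)) [ 1.177  1.115 -1.32   1.988  0.171  0.595 -0.212] [ 0.947  0.067 -1.32   2.221  1.524  1.144 -0.489] x [ 0.614 -0.145  0.308] u [-0.606  0.575 -0.55 ] z [ 0.606 -0.707 -0.364]
0.00057904354233973 (45, 90, np.float64(0.058084493530354206)) [ 1.016  1.061 -1.32   1.807  0.285  0.892 -0.225] [ 0.562  0.387 -1.09
[... 412 characters left out ...]
[ 1.096  0.965 -1.32   1.974  0.268  0.627 -0.417] [ 0.748  0.248 -1.202  2.287  1.792  1.424 -0.688] x [ 0.614 -0.145  0.309] u [-0.598  0.583 -0.55 ] z [ 0.642 -0.74  -0.198]
0.000792210798075621 (45, 60, np.float64(0.01917225387253744)) [ 1.132  0.848 -1.32   2.126  0.328  0.361 -0.715] [ 0.898  0.125 -1.272  2.359  1.849  1.226 -0.792] x [ 0.614 -0.145  0.309] u [-0.623  0.556 -0.55 ] z [ 0.717 -0.668 -0.201]
0.0007925437942237767 (45, 60, np.float64(0.01917225387253744)) [ 1.132  0.848 -1.32   2.126  0.328  0.361 -0.715] [ 0.898  0.125 -1.273  2.359  1.849  1.225 -0.792] x [ 0.614 -0.145  0.309] u [-0.623  0.556 -0.55 ] z [ 0.717 -0.668 -0.201]
real	0m29.929s
user	0m30.347s
sys	0m0.051s
```

```bash
cat > plan2.py <<'E'
from plan import *
ax=np.array([.480,-.877,0]);ay=np.array([.877,.480,0])  # dispenser x,y in world
D=lambda x,y,z: hop*[1,1,0]+ax*x+ay*y+[0,0,z]
obs=[D(-.162+e,y,z) for e in(-.01,.01) for y in np.linspace(-.05,.05,7) for z in(.16,.14)]+[D(-.154,y,.109) for y in(-.076,.076)]+[D(.085*np.cos(a),.085*np.sin(a),.21) for a in np.linspace(0,6.28,24)]
obs+=[np.array([.449+.031*np.cos(a),.154+.031*np.sin(a),.036]) for a in np.linspace(0,6.28,8)]
obs=np.array(obs)
def clr(pos,R):
    t=R.inv().apply(obs-pos)
    d=np.maximum.reduce([np.abs(t[:,0])-.04,np.abs(t[:,1])-.097,t[:,2]+.054,-t[:,2]-.2]).min()
    d2=np.maximum(np.hypot(t[:,0],t[:,1])-.065,t[:,2]+.16).min()
    return min(d,d2,clearpur(pos,R))
def J(q):
    x,R,_=FK(q);o=np.zeros((6,7))
    for i in range(7):
        e=q.copy();e[i]+=1e-5;x2,R2,_=FK(e);o[:3,i]=(x2-x)/1e-5;o[3:,i]=(R2*R.inv()).as_rotvec()/1e-5
    return o
def simto(q,pos,R,n=25):
    q=q.copy();x,R0,_=FK(q);rv=(R*R0.inv()).as_rotvec();M=1
    for k in range(1,n+1):
        xt=x+(pos-x)*k/n;Rt=Ro.from_rotvec(rv*k/n)*R0
        for _ in range(3):
            xc,Rc,_=FK(q);e=np.r_[xt-xc,(Rt*Rc.inv()).as_rotvec()]
            j=J(q);dq=j.T@np.linalg.solve(j@j.T+1e-5*np.eye(6),e);q=np.clip(q+dq,lo-.05,hi+.05)
    return q,np.linalg.norm(e[:3]),np.linalg.norm(e[3:])
if __name__=='__main__':
    Ls=[json.loads(l) for l in open('log.jsonl')]
    q,e,_=simto(np.array(Ls[1]['joint_positions']),np.array(Ls[2]['position']),Ro.from_rotvec(Ls[2]['tool_rot']));print('sim',q,e,'real',np.array(Ls[2]['joint_positions']))
    qn=np.array(ctrl.get_state()['joint_positions']);rng=np.random.default_rng(1);out=[]
    for thd in(40,50,60):
        for phd in range(-75,91,15):
            R=Rg(*np.radians([thd,phd]));pos=B+[0,0,HG]+R.apply([0,0,.005]);c=clr(pos,R)
            if c<.003: continue
            up=pos-R.apply([0,0,.1])+[0,0,.12]
            q,e1,e2=simto(qn,up,R);q,f1,f2=simto(q,pos,R,10)
            if max(f1,f2/3)>.01: print(thd,phd,'grasp unreach',f1,f2,q);continue
            ut=R.inv().apply([0,0,1.]);ql,_,_=simto(q,pos+[0,0,.25],R,12)
            for k in range(4):
                f=least_squares(pourres,np.clip(ql+(k>0)*rng.normal(0,.6,7),lo,hi),args=(ut,ql),bounds=(lo,hi)); r=np.abs(f.fun[:-7]).max()
                x,Rp,_=FK(f.x);qe,g1,g2=simto(ql,x,Rp,40)
                out.append((r+g1*5+g2,r,g1,g2,thd,phd,c,q,ql,f.x,x,(R.inv()*Rp).as_rotvec()))
    out.sort(key=lambda o:o[0])
    import pickle;pickle.dump(out,open('out.pkl','wb'))
    for o in out[:8]: print(*o[1:])
E
time python3 plan2.py
```

```text
sim [ 0.386  0.278 -0.767  1.29   0.147  1.946 -1.871] 1.447866168357384e-07 real [ 0.46   0.299 -0.879  1.292  0.177  1.949 -1.905]
50 -45 grasp unreach 0.00033113941477910797 0.10536076628841151 [-1.581  0.903  1.227  1.927 -0.329  0.704 -2.68 ]
50 -30 grasp unreach 0.006240847791362725 0.7921358565347185 [-1.16   0.406  0.576  2.065  0.765  0.582 -2.68 ]
60 -60 grasp unreach 0.016940211399068067 0.10288188745096534 [-1.443  0.946  1.23   1.777 -0.528  0.986 -2.68 ]
60 -45 grasp unreach 0.0009267892216060916 0.17500601266437232 [-1.365  0.641  1.002  1.892 -0.126  0.735 -2.68 ]
60 -30 grasp unreach 0.002848481169952196 0.4430188507234876 [-0.872  0.34   0.355  1.998  0.535  0.636 -2.68 ]
60 -15 grasp unreach 0.00231408371187525 0.3722454979210144 [-0.33   0.258 -0.202  2.086  0.82   0.56  -2.68 ]
0.1250571795161753 1.4658598112192541e-07 1.00939524370482e-06 60 45 0.004991189550357246 [ 0.546  0.323 -0.759  2.099 -0.254  0.393 -0.723] [ 0.7   -0.048 -0.82   1.843 -0.436  0.962 -0.733] [ 1.363  0.496 -0.632  1.978 -1.392  1.45  -2.341] [ 0.614 -0.13   0.351] [ 1.629 -0.03   2.663]
0
[... 1367 characters left out ...]
-0.559  1.946  1.641  1.915 -0.845] [ 0.61  -0.148  0.351] [-0.335 -2.086 -0.555]
0.12507624267625495 3.621982126316123e-07 3.558932163393739e-07 60 90 0.00930849580605253 [ 0.748  0.678 -1.014  1.801  0.045  0.871 -0.163] [ 0.881  0.418 -1.201  1.564 -0.124  1.294 -0.235] [ 0.101  0.515 -0.621  1.938  1.659  1.951 -0.84 ] [ 0.61  -0.148  0.351] [-0.163 -2.131 -0.274]
0.21085785350208658 0.005462918067637227 0.011083900856278028 60 90 0.00930849580605253 [ 0.748  0.678 -1.014  1.801  0.045  0.871 -0.163] [ 0.881  0.418 -1.201  1.564 -0.124  1.294 -0.235] [ 1.128  1.304 -1.32   1.044 -0.475  1.99   2.63 ] [ 0.606 -0.128  0.38 ] [-1.424  0.739 -2.29 ]
real	0m12.188s
user	0m12.662s
sys	0m0.046s
```

```bash
cat > plan3.py <<'E'
from plan2 import *
qn=np.array(ctrl.get_state()['joint_positions']);out=[];rng=np.random.default_rng(2)
for thd in(52,56,60):
  for phd in(45,52,60,67):
    R=Rg(*np.radians([thd,phd]));pos=B+[0,0,HG]+R.apply([0,0,.005]);c=clr(pos,R)
    if c<.004: continue
    pre=pos-R.apply([0,0,.1])+[0,0,.05]
    q,e1,e2=simto(qn,pre,R);q,f1,f2=simto(q,pos,R,10);ut=R.inv().apply([0,0,1.])
    if f2>.03: continue
    for el in(-.4,-.5):
     for zz in(.30,.32,.34):
      ql,_,_=simto(q,pos+[0,0,.22],R,12)
      for k in range(3):
        f=least_squares(pourres,np.clip(ql+rng.normal(0,.5,7),lo,hi),args=(ut,ql,el),bounds=(lo,hi));x,Rp,_=FK(f.x)
        if np.linalg.norm((R.inv()*Rp).as_rotvec()+[.4,2,.7])>1: continue
        x=np.r_[x[:2],zz]
        qo,g1,g2=simto(ql,x,R,20)
        # rotate in steps, min box z over path
        rv=(R.inv()*Rp).as_rotvec();qq=qo;mz=9;er=max(g1,g2)
        for s in np.linspace(.1,1,10):
            qq,h1,h2=simto(qq,x,R*Ro.from_rotvec(rv*s),3);X,RR,_=FK(qq);mz=min(mz,(X+RR.apply(box))[:,2].min());er=max(er,h1,h2)
        out.append((mz,er,thd,phd,el,zz,c,rv,x,q,qo,qq,np.minimum(qq-lo,hi-qq).min()))
out.sort(key=lambda o:(o[1]>.02,o[0]<.213,o[5]+.05*o[4]))
for o in out[:6]:print(*o)
E
python3 plan3.py
```

```text
0.22052716679953138 1.6518771177536098e-06 56 52 -0.4 0.3 0.006522125075801646 [-0.397 -1.826 -1.042] [ 0.612 -0.154  0.3  ] [ 0.638  0.363 -0.789  2.105 -0.49   0.413 -0.324] [ 1.033  0.203 -0.558  1.624 -0.517  1.285 -0.04 ] [ 0.093  0.431 -0.582  1.943  1.488  1.722 -0.779] 0.26838598347526976
0.22052714087937586 1.6518909988815332e-06 56 52 -0.4 0.3 0.006522125075801646 [-0.397 -1.826 -1.042] [ 0.612 -0.154  0.3  ] [ 0.638  0.363 -0.789  2.105 -0.49   0.413 -0.324] [ 1.033  0.203 -0.558  1.624 -0.517  1.285 -0.04 ] [ 0.093  0.43  -0.582  1.943  1.488  1.722 -0.779] 0.26840422373091855
0.22035359131032323 1.7199060965199227e-06 56 60 -0.4 0.3 0.004652368053790032 [-0.331 -1.871 -0.906] [ 0.612 -0.154  0.3  ] [ 0.695  0.424 -0.836  2.052 -0.413  0.502 -0.242] [ 1.114  0.287 -0.694  1.553 -0.435  1.35   0.016] [ 0.138  0.439 -0.637  1.949  1.508  1.738 -0.774] 0.2520389401120664
0.2279825113810107 2.092223606413695e-06 56 52 -0.5 0.32 0.006522125075801646 [-0.446 -1.945 -0.916] [ 0.609 -0.15   0.32 ] [ 0.638  0.363 -0.789  2.105 -0.49   0.413 -0.324] [ 1.032  0.182 -0.556  1.604 -0.522  1.318 -0.057] [ 0.036  0.513 -0.538  1.868  1.512  1.876 -0.835] 0.11442067609285878
0.22798250787130303 2.092198737184826e-06 56 52 -0.5 0.32 0.006522125075801646 [-0.446 -1.945 -0.916] [ 0.609 -0.15   0.32 ] [ 0.638  0.363 -0.789  2.105 -0.49   0.413 -0.324] [ 1.032  0.182 -0.556  1.604 -0.522  1.318 -0.057] [ 0.036  0.513 -0.538  1.868  1.512  1.876 -0.835] 0.11434860380417011
0.22798069157801137 2.0750576980699174e-06 56 60 -0.5 0.32 0.004652368053790032 [-0.372 -1.991 -0.764] [ 0.609 -0.15   0.32 ] [ 0.695  0.424 -0.836  2.052 -0.413  0.502 -0.242] [ 1.116  0.266 -0.694  1.535 -0.444  1.382  0.002] [ 0.071  0.526 -0.584  1.865  1.527  1.899 -0.835] 0.09084751329309193
```

```bash
python3 - <<'E'
from plan2 import *
R=Rg(*np.radians([57,55]));pos=B+[0,0,HG]+R.apply([0,0,.005]);print(clr(pos,R))
pre=pos-R.apply([0,0,.1])+[0,0,.06];print(pre,FK(np.array(ctrl.get_state()['joint_positions']))[0])
d,t=delta(pre,R);print(d,t,np.linalg.norm(t))
q=np.array(ctrl.get_state()['joint_positions']);print(simto(q,pre,R))
E
```

```text
0.012042442981131787
[0.568 0.137 0.19 ] [0.494 0.081 0.398]
[ 0.135 -0.06   0.174] [  9.926  47.684 -52.213] 71.40393615729135
(array([ 0.882,  0.035, -0.868,  2.036, -0.615,  0.853, -0.242]), np.float64(4.3889272143050964e-07), np.float64(1.3558639020257696e-06))
```

Emit:
step_arm([
  {"travel":[0.02,-0.01,0.025],"turn":[1.1,5.3,-5.8]},
  {"travel":[0.05,-0.022,0.06],"turn":[2.2,10.6,-11.6]},
  {"travel":[0.08,-0.035,0.1],"turn":[3.3,15.9,-17.4]},
  {"travel":[0.11,-0.048,0.14],"turn":[4.4,21.2,-23.2]},
  {"travel":[0.135,-0.06,0.174],"turn":[5.5,26.5,-29]},
])

```text
time: 2.7
position: [0.5688, 0.1364, 0.1869]
tool_rot: [-2.887, -0.826, -0.244]
ft_force: [0.5, -0.1, -0.1]
grip_width: 0.999
grip_force: 0.0
```

Emit:
step_arm([
  {"travel":[0,0,0],"turn":[1.1,5.3,-5.8]},
  {"travel":[0,0,0],"turn":[2.2,10.6,-11.6]},
  {"travel":[0,0,0],"turn":[3.3,15.9,-17.4]},
  {"travel":[0,0,0],"turn":[4.4,21.2,-23.2]},
  {"travel":[0,0,0],"turn":[4.4,21.2,-23.2]},
])

```text
time: 3.2
position: [0.5681, 0.1345, 0.1877]
tool_rot: [-2.465, -1.289, -0.736]
ft_force: [0.2, 0.9, -0.2]
grip_width: 1.003
grip_force: 0.0
```

```bash
python3 - <<'E'
from plan2 import *
s=log();print(s['time'],s['position'],np.array(s['joint_positions']))
R=Rg(*np.radians([57,55]))
print(np.degrees((Ro.from_rotvec(s['tool_rot']).inv()*R).as_rotvec()))
im=ctrl.get_image('wrist');cv2.imwrite('pics/w1.png',cv2.resize(im[:,:,::-1],(768,576)))
a=np.linspace(0,2*np.pi,5)
print('expect rim',[proj('wrist',B+[.032*np.cos(t),.032*np.sin(t),.076],s)*1.5 for t in a[:4]],proj('wrist',B+[0,0,.076],s)*1.5)
E
```

```text
3.2 [0.568 0.135 0.188] [ 1.078  0.058 -1.09   2.013 -0.574  0.833 -0.276]
[-0.028 -0.222  0.192]
expect rim [array([417.518, 274.885]), array([352.704, 263.956]), array([339.117, 327.322]), array([407.15, 339.38])] [379.128 300.557]
```

View pics/w1.png

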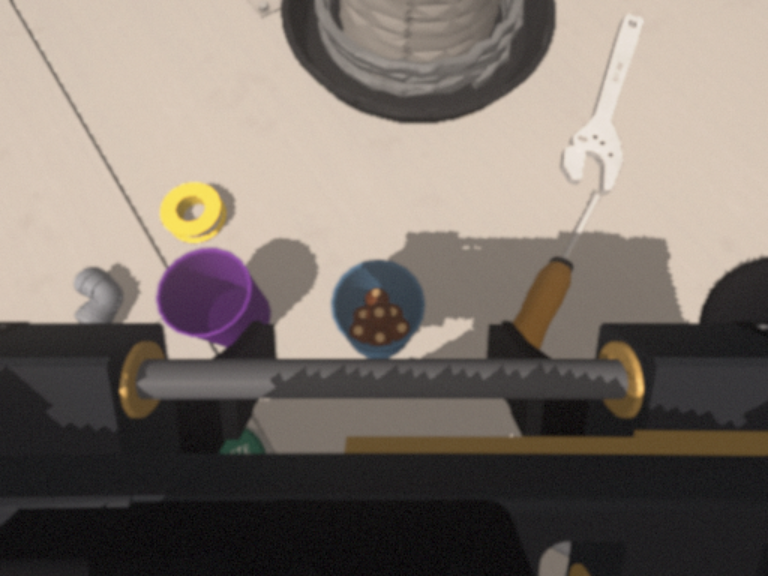

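The wrist view shows the blue rim centred at (378,304), about 3 mm short of the prediction, with nuts inside and purple at (205,295), clear to the left. I'll go in and grip.

Emit:
step_arm([
  {"travel":[-0.032,-0.001,0.02],"turn":[0,0,0]},
  {"travel":[-0.032,-0.001,0.06],"turn":[0,0,0]},
  {"travel":[-0.032,-0.001,0.1],"turn":[0,0,0]},
  {"travel":[-0.032,-0.001,0.13],"turn":[0,0,0]},
  {"travel":[-0.032,-0.001,0.147],"turn":[0,0,0]},
])

```text
time: 3.75
position: [0.5973, 0.1823, 0.0453]
tool_rot: [-2.463, -1.286, -0.729]
ft_force: [-0.1, -1.3, 0.5]
grip_width: 0.999
grip_force: 0.0
```

Emit:
step_arm([
  {"travel":[0,0,0],"turn":[0,0,0]},
  {"travel":[0,0,0],"turn":[0,0,0]},
  {"travel":[0,0,0],"turn":[0,0,0]},
  {"travel":[0,0,0],"turn":[0,0,0]},
  {"travel":[0,0,0],"turn":[0,0,0]},
], gripper=0.4, force=20)

```text
time: 4.25
position: [0.5988, 0.1799, 0.0488]
tool_rot: [-2.466, -1.287, -0.736]
ft_force: [-1.1, 0.1, 3.4]
grip_width: 0.687
grip_force: 20.0
```

Emit:
step_arm([
  {"travel":[0,0,0],"turn":[0,0,0]},
  {"travel":[0,0,0],"turn":[0,0,0]},
  {"travel":[0,0,0],"turn":[0,0,0]},
])

```text
time: 4.55
position: [0.5991, 0.1804, 0.0488]
tool_rot: [-2.466, -1.288, -0.736]
ft_force: [-2.0, -0.3, 6.9]
grip_width: 0.685
grip_force: 20.0
```

```bash
python3 - <<'E'
from plan2 import *
s=log();q=np.array(s['joint_positions']);print(s['time'],s['position'],q,s['grip_width']*.087,s['grip_force'],s['ft_force'])
R=Ro.from_rotvec(s['tool_rot']);print(R.as_matrix());pos=s['position']
ut=R.inv().apply([0,0,1.])
np.savez('grasp.npz',pos=pos,rv=s['tool_rot'],q=q)
for el,zz in((-.45,.31),(-.55,.33)):
    for k in range(6):
        ql,_,_=simto(q,pos+np.array([0,0,.24]),R,12)
        f=least_squares(pourres,np.clip(ql+np.random.default_rng(k).normal(0,.5,7),lo,hi),args=(ut,ql,el),bounds=(lo,hi));x,Rp,_=FK(f.x)
        rv=(R.inv()*Rp).as_rotvec()
        if np.linalg.norm(rv+[.4,2,.7])>1: continue
        x=np.r_[x[:2],zz];qo,g1,g2=simto(ql,x,R,20);qq=qo;mz=9;er=max(g1,g2)
        for sc in np.linspace(.1,1,10):
            qq,h1,h2=simto(qq,x,R*Ro.from_rotvec(rv*sc),3);X,RR,_=FK(qq);mz=min(mz,(X+RR.apply(box))[:,2].min());er=max(er,h1,h2)
        print(el,mz,er,'x',x,'rvdeg',np.degrees(rv),np.linalg.norm(np.degrees(rv)),np.minimum(qq-lo,hi-qq).min(),'over, tool delta',R.inv().apply(x-pos),'lift',R.inv().apply([0,0,.24]));break
E
```

```text
4.55 [0.599 0.18  0.049] [ 0.727  0.413 -0.924  2.056 -0.248  0.448 -0.494] 0.0596214559575926 19.971269914013565 [-2.021 -0.274  6.853]
[[ 0.478  0.82   0.314]
 [ 0.687 -0.572  0.449]
 [ 0.548  0.001 -0.837]]
-0.45 0.22308176380228495 2.1068572775166385e-06 x [ 0.612 -0.152  0.31 ] rvdeg [ -28.249 -105.647  -60.397] 124.92853472276282 0.21918971713879487 over, tool delta [-0.079  0.201 -0.363] lift [ 0.131  0.    -0.201]
-0.55 0.23004920330006218 2.487973749971828e-06 x [ 0.61  -0.148  0.33 ] rvdeg [ -30.28  -112.569  -57.027] 129.7718469242496 0.08719375868947532 over, tool delta [-0.066  0.197 -0.379] lift [ 0.131  0.    -0.201]
```

Emit:
step_arm([
  {"travel":[0.011,0,-0.017],"turn":[0,0,0]},
  {"travel":[0.033,0,-0.05],"turn":[0,0,0]},
  {"travel":[0.057,0,-0.087],"turn":[0,0,0]},
  {"travel":[0.082,0,-0.126],"turn":[0,0,0]},
  {"travel":[0.106,0,-0.163],"turn":[0,0,0]},
])

```text
time: 5.05
position: [0.5973, 0.1794, 0.243]
tool_rot: [-2.467, -1.288, -0.732]
ft_force: [0.7, -0.9, -1.8]
grip_width: 0.69
grip_force: 20.0
```

Emit:
step_arm([
  {"travel":[0.022,0,-0.034],"turn":[0,0,0]},
  {"travel":[0.04,0.005,-0.062],"turn":[0,0,0]},
  {"travel":[0.034,0.018,-0.08],"turn":[0,0,0]},
  {"travel":[0.014,0.038,-0.093],"turn":[0,0,0]},
  {"travel":[-0.011,0.06,-0.108],"turn":[0,0,0]},
])

```text
time: 5.55
position: [0.6078, 0.0895, 0.3266]
tool_rot: [-2.466, -1.292, -0.733]
ft_force: [0.7, -0.4, -3.0]
grip_width: 0.686
grip_force: 20.0
```

Emit:
step_arm([
  {"travel":[-0.025,0.022,-0.016],"turn":[0,0,0]},
  {"travel":[-0.05,0.046,-0.033],"turn":[0,0,0]},
  {"travel":[-0.077,0.07,-0.05],"turn":[0,0,0]},
  {"travel":[-0.102,0.092,-0.067],"turn":[0,0,0]},
  {"travel":[-0.124,0.112,-0.081],"turn":[0,0,0]},
])

```text
time: 6.05
position: [0.6148, -0.0993, 0.3253]
tool_rot: [-2.469, -1.285, -0.732]
ft_force: [0.2, -0.6, -2.6]
grip_width: 0.689
grip_force: 20.0
```

Emit:
step_arm([
  {"travel":[-0.018,0.014,-0.014],"turn":[0,0,0]},
  {"travel":[-0.029,0.022,-0.022],"turn":[0,0,0]},
  {"travel":[-0.036,0.025,-0.026],"turn":[0,0,0]},
  {"travel":[-0.036,0.025,-0.026],"turn":[0,0,0]},
])

```text
time: 6.45
position: [0.6104, -0.147, 0.3284]
tool_rot: [-2.466, -1.287, -0.734]
ft_force: [-1.1, 0.1, -3.4]
grip_width: 0.687
grip_force: 20.1
```

```bash
python3 - <<'E'
from plan2 import *
s=log();q=np.array(s['joint_positions']);print(s['time'],s['position'],q,s['grip_width']*.087,s['grip_force'],s['ft_force'])
a=ctrl.get_image('side');b=ctrl.get_image('top')
cv2.imwrite('pics/c2.png',np.hstack([cv2.resize(a[60:260,120:320,::-1],(400,400)),cv2.resize(b[100:300,180:380,::-1],(400,400))]))
x=np.array([.61,-.148,.33]);g=np.load('grasp.npz');R=Ro.from_rotvec(g['rv']);rv=np.radians([-30,-112,-57])
print(delta(x,R));qq=q
for sc in np.linspace(.125,1,8):
    X0=s['position'];qq,h1,h2=simto(qq,X0,R*Ro.from_rotvec(rv*sc),4);X,RR,w=FK(qq);u=RR.apply(R.inv().apply([0,0,1.]))
    print(sc,qq,h1,h2,(X+RR.apply(box))[:,2].min(),u,w)
E
```

```text
6.45 [ 0.61  -0.147  0.328] [ 1.212  0.262 -0.844  1.541 -0.383  1.313 -0.133] 0.05975653108891718 20.065241290080557 [-1.08   0.123 -3.384]
(array([-0.002,  0.001, -0.003]), array([-0.166,  0.031,  0.089]))
0.125 [ 1.116  0.175 -0.844  1.55  -0.179  1.303 -0.184] 5.221532176811232e-07 8.686607017917219e-07 0.308365308471261 [0.029 0.269 0.963] [ 0.518 -0.226  0.679]
0.25 [ 0.981  0.134 -0.857  1.561  0.088  1.285 -0.291] 1.072981634021514e-06 1.8739315770272095e-06 0.3025926343353014 [0.038 0.518 0.854] [ 0.534 -0.134  0.691]
0.375 [ 0.833  0.127 -0.877  1.597  0.385  1.3   -0.424] 1.5606589096278302e-06 1.485009250406713e-06 0.299725998795412 [0.025 0.73  0.683] [ 0.544 -0.042  0.678]
0.5 [ 0.679  0.156 -0.892  1.653  0.69   1.361 -0.565] 1.8792944227162356e-06 1.1903255308257099e-06 0.2999916599932201 [-0.007  0.887  0.462] [0.547 0.044 0.64 ]
0.625 [ 0.525  0.216 -0.888  1.727  0.977  1.468 -0.687] 1.7395597460055107e-06 1.7391676731453572e-06 0.30336864975318834 [-0.058  0.976  0.209] [0.543 0.116 0.581]
0.75 [ 0.385  0.299 -0.856  1.812  1.232  1.603 -0.776] 1.3385155812003517e-06 1.6063090136188564e-06 0.29137872837145834 [-0.122  0.991 -0.055] [0.531 0.17  0.505]
0.875 [ 0.265  0.396 -0.795  1.903  1.458  1.749 -0.831] 1.0026796459853612e-06 1.111017906643337e-06 0.2573272053997098 [-0.195  0.93  -0.311] [0.514 0.2   0.418]
1.0 [ 0.17   0.5   -0.703  1.993  1.668  1.892 -0.859] 7.991135232414034e-07 5.919845422686772e-07 0.2296387754245967 [-0.271  0.799 -0.537] [0.492 0.204 0.327]
```

View pics/c2.png

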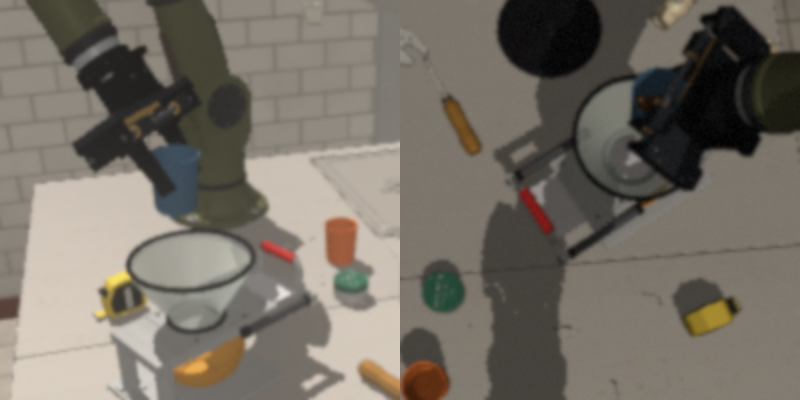

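The beaker is upright over the hopper with the nuts still inside. It will pour towards +y, so I shift 30 mm the other way while tipping.

Emit:
step_arm([
  {"travel":[-0.004,0.006,-0.003],"turn":[-1.9,-7,-3.6]},
  {"travel":[-0.009,0.012,-0.006],"turn":[-3.8,-14,-7.1]},
  {"travel":[-0.013,0.018,-0.009],"turn":[-5.6,-21,-10.7]},
  {"travel":[-0.017,0.024,-0.011],"turn":[-7.5,-28,-14.2]},
  {"travel":[-0.017,0.024,-0.011],"turn":[-9.4,-35,-17.8]},
])

```text
time: 7.05
position: [0.6195, -0.1755, 0.3298]
tool_rot: [2.385, 1.656, 0.112]
ft_force: [-0.4, 0.2, -2.9]
grip_width: 0.684
grip_force: 20.0
```

Emit:
step_arm([
  {"travel":[0,0,0],"turn":[-1.9,-7,-3.6]},
  {"travel":[0,0,0],"turn":[-3.3,-12.2,-6.2]},
  {"travel":[0,0,0],"turn":[-4.7,-17.5,-8.9]},
  {"travel":[0,0,0],"turn":[-6.1,-22.7,-11.6]},
  {"travel":[0,0,0],"turn":[-7.5,-28,-14.2]},
])

```text
time: 7.55
position: [0.6191, -0.1734, 0.3291]
tool_rot: [1.893, 1.624, -0.361]
ft_force: [-0.4, 0.7, -2.6]
grip_width: 0.685
grip_force: 20.0
```

Emit:
step_arm([
  {"travel":[0,0,0],"turn":[-1.9,-7,-3.6]},
  {"travel":[0,0,0],"turn":[-3.8,-14,-7.1]},
  {"travel":[0,0,0],"turn":[-5.6,-21,-10.7]},
  {"travel":[0,0,0],"turn":[-7.5,-28,-14.2]},
  {"travel":[0,0,0],"turn":[-9.4,-35,-17.8]},
])

```text
time: 8.05
position: [0.6193, -0.1732, 0.3285]
tool_rot: [1.234, 1.458, -0.817]
ft_force: [0.3, -1.2, -3.3]
grip_width: 0.682
grip_force: 20.0
```

Emit:
step_arm([
  {"travel":[0,0,0],"turn":[-1.9,-7,-3.6]},
  {"travel":[0,0,0],"turn":[-3.8,-14,-7.1]},
  {"travel":[0,0,0],"turn":[-3.8,-14,-7.1]},
  {"travel":[0,0,0],"turn":[-3.8,-14,-7.1]},
  {"travel":[0,0,0],"turn":[-3.8,-14,-7.1]},
])

```text
time: 8.55
position: [0.6195, -0.1762, 0.3301]
tool_rot: [0.975, 1.358, -0.96]
ft_force: [0.4, 0.7, -2.2]
grip_width: 0.692
grip_force: 20.0
```

```bash
python3 - <<'E'
from plan2 import *
s=log();q=np.array(s['joint_positions']);print(s['time'],s['position'],q,s['grip_width']*.087,s['grip_force'],s['ft_force'])
a=ctrl.get_image('side');b=ctrl.get_image('top')
cv2.imwrite('pics/c3.png',np.hstack([cv2.resize(a[100:300,120:320,::-1],(400,400)),cv2.resize(b[100:300,180:380,::-1],(400,400))]))
E
```

```text
8.55 [ 0.619 -0.176  0.33 ] [ 0.254  0.445 -0.701  1.966  1.721  1.803 -0.738] 0.06020955963767838 20.00950256189313 [ 0.384  0.703 -2.183]
```

View pics/c3.png

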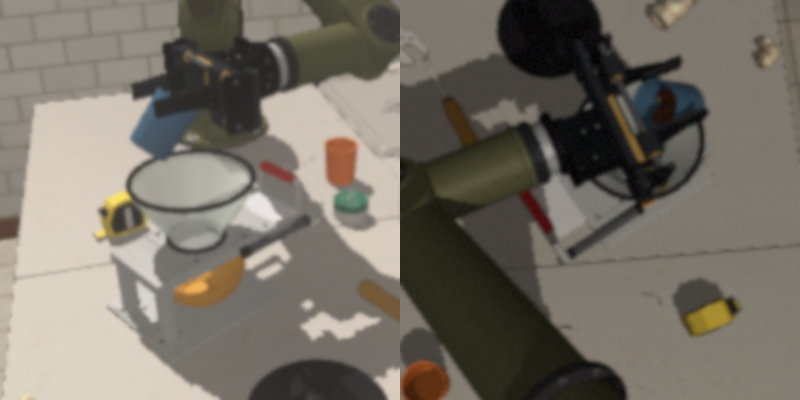

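The side view shows the beaker swivelled about the pads under 20 N: it hangs mouth-up at about (150,120) with the nuts still in it. I'll turn back over the hopper with a light grip so that it stays upright, then clamp hard and tip again.

Emit:
step_arm([
  {"travel":[0,0,0],"turn":[0,0,0]},
  {"travel":[0,0,0],"turn":[1.9,7,3.6]},
  {"travel":[0,0,0],"turn":[3.8,14,7.1]},
  {"travel":[0,0,0],"turn":[5.6,21,10.7]},
  {"travel":[0,0,0],"turn":[7.5,28,14.2]},
], force=12)

```text
time: 9.15
position: [0.6191, -0.1757, 0.3296]
tool_rot: [1.511, 1.538, -0.648]
ft_force: [-0.6, 0.0, -3.2]
grip_width: 0.691
grip_force: 11.9
```

Emit:
step_arm([
  {"travel":[0,0,0],"turn":[1.9,7,3.6]},
  {"travel":[0,0,0],"turn":[3.8,14,7.1]},
  {"travel":[0,0,0],"turn":[5.6,21,10.7]},
  {"travel":[0,0,0],"turn":[7.5,28,14.2]},
  {"travel":[0,0,0],"turn":[9.4,35,17.8]},
])

```text
time: 9.65
position: [0.6189, -0.1764, 0.3306]
tool_rot: [2.152, 1.65, -0.131]
ft_force: [-0.3, -0.2, -3.6]
grip_width: 0.695
grip_force: 12.0
```

Emit:
step_arm([
  {"travel":[0,0,0],"turn":[1.9,7,3.6]},
  {"travel":[0,0,0],"turn":[3.8,14,7.1]},
  {"travel":[0,0,0],"turn":[5.6,21,10.7]},
  {"travel":[0,0,0],"turn":[7.5,28,14.2]},
  {"travel":[0,0,0],"turn":[9.4,35,17.8]},
])

```text
time: 10.15
position: [0.6186, -0.1778, 0.3303]
tool_rot: [-2.611, -1.535, -0.526]
ft_force: [0.2, -0.2, -3.6]
grip_width: 0.688
grip_force: 12.0
```

Emit:
step_arm([
  {"travel":[0,0,0],"turn":[1.9,7,3.6]},
  {"travel":[0,0,0],"turn":[3.8,14,7.1]},
])

```text
time: 10.35
position: [0.6184, -0.1783, 0.3298]
tool_rot: [-2.465, -1.285, -0.736]
ft_force: [0.3, 0.6, -3.4]
grip_width: 0.689
grip_force: 12.1
```

```bash
python3 - <<'E'
from plan2 import *
s=log();q=np.array(s['joint_positions']);print(s['time'],s['position'],q,s['grip_width']*.087,s['grip_force'],s['ft_force'])
g=np.load('grasp.npz');R=Ro.from_rotvec(g['rv']);print(np.degrees((Ro.from_rotvec(s['tool_rot']).inv()*R).as_rotvec()))
Rn=Ro.from_rotvec(s['tool_rot'])
for e in(10,20,30,40):
    qq,h1,h2=simto(q,s['position'],Rn*Ro.from_euler('y',np.radians(e)),10);print(e,qq,h1,h2)
qq,h1,h2=simto(q,s['position'],Rn*Ro.from_euler('y',np.radians(25)),10)
# forward pitch limits: from there rotate by -y mixture
a=ctrl.get_image('side');b=ctrl.get_image('wrist')
cv2.imwrite('pics/c4.png',np.hstack([cv2.resize(a[60:260,120:320,::-1],(400,400)),cv2.resize(b[:,:,::-1],(400,400))]))
E
```

```text
10.35 [ 0.618 -0.178  0.33 ] [ 1.218  0.322 -0.844  1.482 -0.339  1.335 -0.133] 0.05996485811741948 12.129062119107914 [ 0.258  0.575 -3.38 ]
[-0.061 -0.066 -0.085]
10 [ 1.351  0.342 -0.881  1.556 -0.516  1.332  0.02 ] 1.281812178300402e-08 1.3446974454901926e-08
20 [ 1.438  0.403 -0.913  1.607 -0.648  1.321  0.144] 8.356978703030294e-08 1.6349745927218742e-07
30 [ 1.504  0.488 -0.943  1.652 -0.756  1.318  0.26 ] 3.299843827112991e-07 6.161009542050598e-07
40 [ 1.55   0.592 -0.969  1.689 -0.844  1.321  0.367] 8.200263802452983e-07 1.4081974302407131e-06
```

View pics/c4.png

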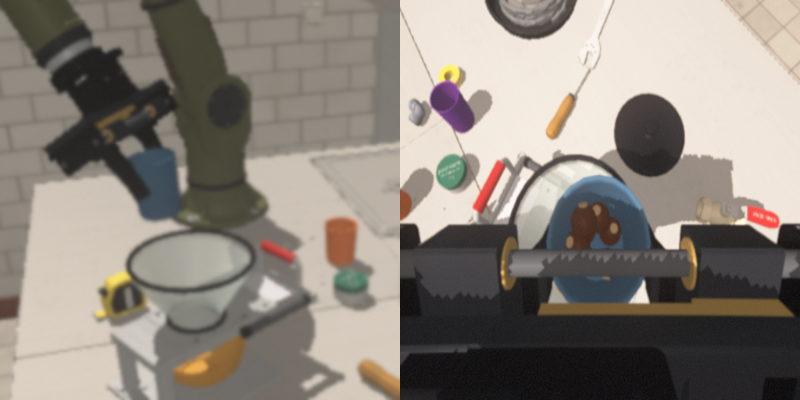

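The side view shows the beaker nearly upright again at (157,185), and the wrist view shows the nuts still inside. I'll pitch the tool back another 30° under light grip, clamp at 60 N, then pour.

Emit:
step_arm([
  {"travel":[0,0,0],"turn":[0,7.5,0]},
  {"travel":[0,0,0],"turn":[0,15,0]},
  {"travel":[0,0,0],"turn":[0,22.5,0]},
  {"travel":[0,0,0],"turn":[0,30,0]},
  {"travel":[0,0,0],"turn":[0,30,0]},
])

```text
time: 10.95
position: [0.6167, -0.1792, 0.3241]
tool_rot: [-2.067, -1.073, -1.262]
ft_force: [0.4, -0.4, -2.9]
grip_width: 0.691
grip_force: 12.7
```

Emit:
step_arm([
  {"travel":[0,0,0],"turn":[0,0,0]},
  {"travel":[0,0,0],"turn":[0,0,0]},
  {"travel":[0,0,0],"turn":[0,0,0]},
], force=60)

```text
time: 11.25
position: [0.6198, -0.1749, 0.3303]
tool_rot: [-2.063, -1.086, -1.266]
ft_force: [0.2, 0.0, -1.1]
grip_width: 0.677
grip_force: 60.4
```

Emit:
step_arm([
  {"travel":[0,0,0],"turn":[0,-6,0]},
  {"travel":[0,0,0],"turn":[0,-12,0]},
  {"travel":[0,0,0],"turn":[0,-18,0]},
  {"travel":[0,0,0],"turn":[0,-24,0]},
  {"travel":[0,0,0],"turn":[0,-30,0]},
])

```text
time: 11.75
position: [0.6194, -0.1758, 0.3307]
tool_rot: [-2.469, -1.294, -0.729]
ft_force: [0.2, 0.3, -3.0]
grip_width: 0.678
grip_force: 60.4
```

Emit:
step_arm([
  {"travel":[0,0,0],"turn":[-1.4,-5.2,-2.7]},
  {"travel":[0,0,0],"turn":[-2.8,-10.5,-5.3]},
  {"travel":[0,0,0],"turn":[-4.7,-17.5,-8.9]},
  {"travel":[0,0,0],"turn":[-6.1,-22.7,-11.6]},
  {"travel":[0,0,0],"turn":[-7.5,-28,-14.2]},
])

```text
time: 12.25
position: [0.6197, -0.1742, 0.3311]
tool_rot: [2.499, 1.65, 0.248]
ft_force: [0.0, -0.2, -2.7]
grip_width: 0.673
grip_force: 60.3
```

```bash
python3 - <<'E'
from plan2 import *
s=log();q=np.array(s['joint_positions']);print(s['time'],s['position'],q,s['grip_width']*.087,s['grip_force'],s['ft_force'])
a=ctrl.get_image('side');b=ctrl.get_image('wrist')
cv2.imwrite('pics/c5.png',np.hstack([cv2.resize(a[60:260,120:320,::-1],(400,400)),cv2.resize(b[:,:,::-1],(400,400))]))
E
```

```text
12.25 [ 0.62  -0.174  0.331] [ 0.967  0.196 -0.829  1.495  0.138  1.3   -0.263] 0.05850944588679609 60.346731691333844 [ 0.049 -0.198 -2.707]
```

View pics/c5.png

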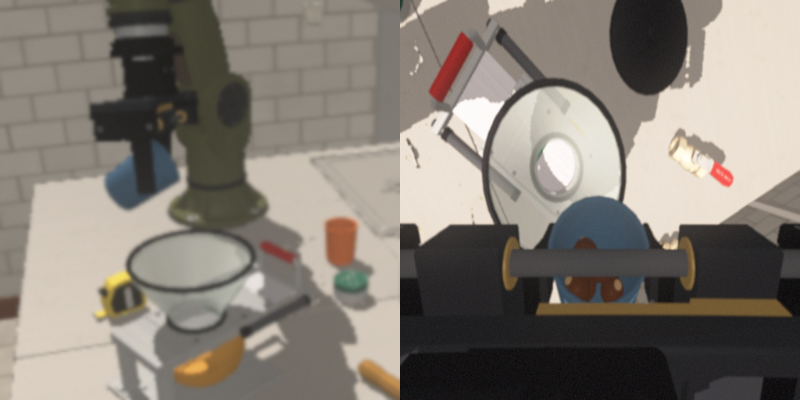

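It now tilts with the arm, about 50° over in the side view at (140,180), and the hopper mouth lies on the pour side. I'll go on.

Emit:
step_arm([
  {"travel":[0,0,0],"turn":[-1.4,-5.2,-2.7]},
  {"travel":[0,0,0],"turn":[-2.8,-10.5,-5.3]},
  {"travel":[0,0,0],"turn":[-4.2,-15.7,-8]},
  {"travel":[0,0,0],"turn":[-5.6,-21,-10.7]},
  {"travel":[0,0,0],"turn":[-7,-26.2,-13.3]},
])

```text
time: 12.85
position: [0.6189, -0.1764, 0.3291]
tool_rot: [2.058, 1.643, -0.225]
ft_force: [-0.7, 0.3, -3.2]
grip_width: 0.674
grip_force: 60.3
```

Emit:
step_arm([
  {"travel":[0,0,0],"turn":[-1.4,-5.2,-2.7]},
  {"travel":[0,0,0],"turn":[-2.8,-10.5,-5.3]},
  {"travel":[0,0,0],"turn":[-4.2,-15.7,-8]},
  {"travel":[0,0,0],"turn":[-5.6,-21,-10.7]},
  {"travel":[0,0,0],"turn":[-7.5,-28,-14.2]},
])

```text
time: 13.35
position: [0.6189, -0.1774, 0.3296]
tool_rot: [1.543, 1.543, -0.633]
ft_force: [-0.1, -0.9, -2.2]
grip_width: 0.675
grip_force: 60.3
```

Emit:
step_arm([
  {"travel":[0,0,0],"turn":[-1.9,-7,-3.6]},
  {"travel":[0,0,0],"turn":[-3.8,-14,-7.1]},
  {"travel":[0,0,0],"turn":[-3.8,-14,-7.1]},
  {"travel":[0,0,0],"turn":[-3.8,-14,-7.1]},
  {"travel":[0,0,0],"turn":[-3.8,-14,-7.1]},
])

```text
time: 13.85
position: [0.6192, -0.1778, 0.33]
tool_rot: [1.281, 1.466, -0.798]
ft_force: [0.5, 0.1, -1.1]
grip_width: 0.682
grip_force: 60.3
```

```bash
python3 - <<'E'
from plan2 import *
s=log();q=np.array(s['joint_positions']);print(s['time'],s['position'],q,s['grip_width']*.087,s['grip_force'],s['ft_force'])
a=ctrl.get_image('side');b=ctrl.get_image('top')
cv2.imwrite('pics/c6.png',np.hstack([cv2.resize(a[60:260,120:320,::-1],(400,400)),cv2.resize(b[100:300,180:380,::-1],(400,400))]))
E
```

```text
13.85 [ 0.619 -0.178  0.33 ] [ 0.355  0.345 -0.784  1.856  1.458  1.65  -0.707] 0.059338266115760464 60.30123827632451 [ 0.499  0.115 -1.133]
```

View pics/c6.png

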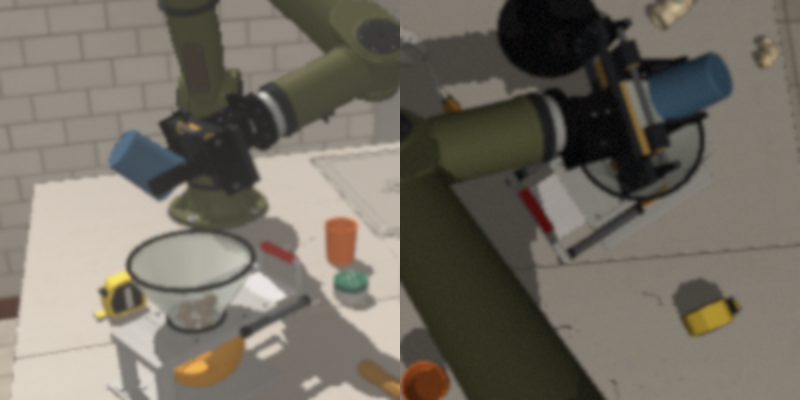

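The side view shows the brown nuts at the bottom of the hopper (195,310) and the beaker mouth-down. I'll turn back and measure the beaker's tilt and emptiness numerically.

Emit:
step_arm([
  {"travel":[0,0,0],"turn":[1.9,7,3.6]},
  {"travel":[0,0,0],"turn":[3.8,14,7.1]},
  {"travel":[0,0,0],"turn":[5.6,21,10.7]},
  {"travel":[0,0,0],"turn":[7.5,28,14.2]},
  {"travel":[0,0,0],"turn":[9.4,35,17.8]},
])

```text
time: 14.45
position: [0.6195, -0.1764, 0.3313]
tool_rot: [1.936, 1.625, -0.326]
ft_force: [0.2, -0.3, -2.0]
grip_width: 0.676
grip_force: 60.3
```

Emit:
step_arm([
  {"travel":[0,0,0],"turn":[1.9,7,3.6]},
  {"travel":[0,0,0],"turn":[3.8,14,7.1]},
  {"travel":[0,0,0],"turn":[5.6,21,10.7]},
  {"travel":[0,0,0],"turn":[7.5,28,14.2]},
  {"travel":[0,0,0],"turn":[9.4,35,17.8]},
])

```text
time: 14.95
position: [0.6193, -0.1778, 0.3317]
tool_rot: [2.538, 1.638, 0.295]
ft_force: [-0.6, 0.2, -2.2]
grip_width: 0.679
grip_force: 60.3
```

Emit:
step_arm([
  {"travel":[0,0,0],"turn":[1.9,7,3.6]},
  {"travel":[0,0,0],"turn":[3.8,14,7.1]},
  {"travel":[0,0,0],"turn":[5.6,21,10.7]},
  {"travel":[0,0,0],"turn":[7,26.2,13.3]},
  {"travel":[0,0,0],"turn":[7,26.2,13.3]},
])

```text
time: 15.45
position: [0.6171, -0.1835, 0.3269]
tool_rot: [-2.473, -1.276, -0.733]
ft_force: [-0.4, -1.0, -2.2]
grip_width: 0.679
grip_force: 60.4
```

```bash
cat > tilt.py <<'E'
from plan2 import *
s=log();q=np.array(s['joint_positions']);print(s['time'],s['position'],q,s['grip_width']*.087,s['grip_force'],s['ft_force'])
R=Ro.from_rotvec(s['tool_rot']);gp=np.array(s['position'])-R.apply([0,0,.005])
a=ctrl.get_image('side');t=ctrl.get_image('top');w=ctrl.get_image('wrist')
np.savez('ims.npz',a=a,t=t,w=w)
def blue(im):
    h=cv2.cvtColor(im,cv2.COLOR_RGB2HSV);return ((h[...,0]>95)&(h[...,0]<118)&(h[...,1]>80)).astype(np.uint8)
def brown(im):
    h=cv2.cvtColor(im,cv2.COLOR_RGB2HSV);return ((h[...,0]<15)&(h[...,1]>90)&(h[...,2]<130)).astype(np.uint8)
def sil(n,u,hg,off):
    y=R.apply([0,1,0]);e=np.cross(y,u);th=np.linspace(0,2*np.pi,40)[:,None];base=gp-u*hg+off
    pts=np.vstack([base+u*z+r*(np.cos(th)*y+np.sin(th)*e) for z,r in((0,.0275),(.076,.032))])
    p=np.array([proj(n,x,s) for x in pts]);m=np.zeros((384,512),np.uint8);cv2.fillConvexPoly(m,cv2.convexHull(np.round(p).astype(np.int32)),1);return m
pr=Ro.identity()
for n,im in(('side',a),('wrist',w)):
    b=blue(im);
    if n=='side': b[:100]=0
    best=[]
    # tilt about tool y; a0 = angle from -z toward +x
    for al in range(-10,100,4):
        u=R.apply([np.sin(np.radians(al)),0,-np.cos(np.radians(al))])
        for hg in(.035,.045,.055):
            m=sil(n,u,hg,0); bb=b*1
            k=cv2.dilate(m,np.ones((25,25))); bb=bb*k
            best.append(((m*bb).sum()/max(1,(m|bb).sum()),al,hg,u,m.sum(),bb.sum()))
    best.sort(key=lambda o:-o[0])
    for o in best[:4]:print(n,o)
print('world up alpha:',np.degrees(np.arctan2(R.inv().apply([0,0,1])[0],-R.inv().apply([0,0,1])[2])))
for n,im in(('side',a),('top',t),('wrist',w)):
    c,l,st,ce=cv2.connectedComponentsWithStats(brown(im));print(n,[(st[i][4],ce[i].round()) for i in range(1,c) if st[i][4]>12])
E
python3 tilt.py
```

```text
15.45 [ 0.617 -0.184  0.327] [ 1.214  0.322 -0.831  1.484 -0.34   1.334 -0.131] 0.05905493169094801 60.36369323375766 [-0.422 -0.962 -2.195]Traceback (most recent call last):
  File "tilt.py", line 23, in <module>
    m=sil(n,u,hg,0); bb=b*1
  File "tilt.py", line 13, in sil
    p=np.array([proj(n,x,s) for x in pts]);m=np.zeros((384,512),np.uint8);cv2.fillConvexPoly(m,cv2.convexHull(np.round(p).astype(np.int32)),1);return m
                ~~~~^^^^^^^
  File "h.py", line 22, in proj
    m,R,t=cam(n,st); c=R@np.array(X,float)+t; p=c[:2]/c[2]; p=p*(1+m['k1']*(p@p)); return np.array([p[0]*m['fx']+m['cx'],p[1]*m['fy']+m['cy']])
          ~~~^^^^^^
  File "h.py", line 9, in cam
    m=ctrl.camera_model(n)
ValueError: time passes only in moves, steps and waits
```

```bash
sed -i 's/^def cam(n,st=None):/import functools\n@functools.lru_cache\ndef cmod(n): return ctrl.camera_model(n)\ndef cam(n,st=None):/; s/    m=ctrl.camera_model(n)/    m=cmod(n)/' h.py; python3 tilt.py
```

```text
15.6 [ 0.619 -0.176  0.33 ] [ 1.208  0.318 -0.836  1.483 -0.341  1.334 -0.131] 0.058771160953562565 60.35961094189588 [ 0.286 -0.191 -1.201]
side (np.float64(0.013613861386138614), -2, 0.045, array([-0.329, -0.471,  0.818]), np.uint64(808), np.uint64(11))
side (np.float64(0.013480392156862746), 2, 0.045, array([-0.296, -0.423,  0.856]), np.uint64(816), np.uint64(11))
side (np.float64(0.01338199513381995), -6, 0.035, array([-0.361, -0.517,  0.776]), np.uint64(822), np.uint64(11))
side (np.float64(0.013365735115431349), 2, 0.035, array([-0.296, -0.423,  0.856]), np.uint64(823), np.uint64(11))
wrist (np.float64(0.28297240530165857), 38, 0.055, array([0.047, 0.071, 0.996]), np.uint64(13782), np.uint64(3932))
wrist (np.float64(0.2806967447173044), 10, 0.055, array([-0.225, -0.321,  0.92 ]), np.uint64(14008), np.uint64(3932))
wrist (np.float64(0.27939566455003284), 42, 0.055, array([0.086, 0.128, 0.988]), np.uint64(13597), np.uint64(3932))
wrist (np.float64(0.27936891478928294), 34, 0.055, array([0.007, 0.014, 1.   ]), np.uint64(14070), np.uint64(3932))
world up alpha: 33.10562046037079
side [(np.int32(18), array([382.,  97.])), (np.int32(24), array([397., 100.])), (np.int32(13), array([406., 105.])), (np.int32(13), array([381., 113.])), (np.int32(13), array([418., 135.])), (np.int32(43), array([428., 152.])), (np.int32(19), array([415., 151.])), (np.int32(68), array([506., 156.])), (np.int32(1170), array([ 79., 300.]))]
top [(np.int32(187), array([384.,  13.])), (np.int32(548), array([396.,  78.])), (np.int32(33), array([330.,  84.])), (np.int32(609), array([419., 195.])), (np.int32(173), array([296., 178.])), (np.int32(159), array([248., 205.])), (np.int32(426), array([192., 292.]))]
wrist [(np.int32(14), array([450., 219.]))]
```

```bash
python3 - <<'E'
import numpy as np,cv2
d=np.load('ims.npz');a,w=d['a'],d['w']
for n,im,ps in(('side',a,[(198,152),(192,148),(204,140),(200,160)]),('w',w,[(250,215),(250,200),(260,260),(240,230)])):
    h=cv2.cvtColor(im,cv2.COLOR_RGB2HSV)
    print(n,[(p,im[p[1],p[0]],h[p[1],p[0]]) for p in ps])
c5=cv2.imread('pics/c4.png')[:,400:];h=cv2.cvtColor(c5,cv2.COLOR_BGR2HSV);print('nut',h[225,188],h[228,180],'blue',h[280,200])
E
sed -i 's/h\[...,0\]>95)&(h\[...,0\]<118)&(h\[...,1\]>80)/h[...,0]>92)\&(h[...,0]<122)\&(h[...,1]>60)\&(h[...,2]>35)/' tilt.py; python3 tilt.py | grep -v '^top'
```

```text
side [((198, 152), array([62, 75, 86], dtype=uint8), array([104,  71,  86], dtype=uint8)), ((192, 148), array([60, 72, 81], dtype=uint8), array([103,  66,  81], dtype=uint8)), ((204, 140), array([62, 76, 89], dtype=uint8), array([104,  77,  89], dtype=uint8)), ((200, 160), array([123, 122, 119], dtype=uint8), array([ 23,   8, 123], dtype=uint8))]
w [((250, 215), array([66, 83, 95], dtype=uint8), array([102,  78,  95], dtype=uint8)), ((250, 200), array([ 74,  87, 101], dtype=uint8), array([106,  68, 101], dtype=uint8)), ((260, 260), array([71, 69, 71], dtype=uint8), array([150,   7,  71], dtype=uint8)), ((240, 230), array([65, 82, 96], dtype=uint8), array([104,  82,  96], dtype=uint8))]
nut [  9 139  79] [  8 126  79] blue [104  91  84]
15.75 [ 0.62  -0.175  0.33 ] [ 1.207  0.318 -0.837  1.483 -0.341  1.333 -0.131] 0.05898530685671518 60.3603723798733 [ 0.514  1.118 -1.88 ]
side (np.float64(0.5098468271334792), 66, 0.055, array([0.307, 0.448, 0.84 ]), np.uint64(912), np.uint64(468))
side (np.float64(0.509825327510917), 62, 0.055, array([0.273, 0.398, 0.876]), np.uint64(915), np.uint64
[... 300 characters left out ...]
.996]), np.uint64(13775), np.uint64(7289))
wrist (np.float64(0.5196042772968648), 42, 0.055, array([0.086, 0.128, 0.988]), np.uint64(13601), np.uint64(7289))
wrist (np.float64(0.5191525786432698), 10, 0.055, array([-0.225, -0.322,  0.92 ]), np.uint64(14008), np.uint64(7289))
wrist (np.float64(0.5175133214920071), 34, 0.055, array([0.007, 0.014, 1.   ]), np.uint64(14070), np.uint64(7289))
world up alpha: 33.12687151694669
side [(np.int32(21), array([381.,  97.])), (np.int32(27), array([398., 100.])), (np.int32(16), array([378., 111.])), (np.int32(15), array([412., 148.])), (np.int32(42), array([428., 153.])), (np.int32(66), array([506., 156.])), (np.int32(1170), array([ 80., 300.]))]
wrist []
```

```bash
cat > tilt2.py <<'E'
import re
src=open('tilt.py').read().split('pr=Ro')[0]
exec(src)
for n,im in(('side',a),('wrist',w)):
    b=blue(im);h=cv2.cvtColor(im,cv2.COLOR_RGB2HSV);bg=((h[...,1]<50)&(h[...,2]>95)).astype(np.uint8);best=[]
    u0=R.apply([np.sin(.6),0,-np.cos(.6)]);near=cv2.dilate(sil(n,u0,.05,0),np.ones((31,31) if n=='side' else (81,81)))
    for al in range(0,90,3):
        u=R.apply([np.sin(np.radians(al)),0,-np.cos(np.radians(al))])
        for hg in(.035,.04,.045,.05,.055):
            m=sil(n,u,hg,0);best.append((int((b*near*(1-m)).sum())+int((bg*m).sum()),al,hg))
    best.sort();print(n,best[:6],b.sum())
print('up alpha',np.degrees(np.arctan2(R.inv().apply([0,0,1])[0],-R.inv().apply([0,0,1])[2])))
g=np.load('grasp.npz');Rg0=Ro.from_rotvec(g['rv'])
for e in(0,10,15,20):
    for sh in(0,.015,.03):
        R2=Rg0*Ro.from_euler('y',np.radians(e));d=np.array([.57,.82,0]);p=np.array([.598,.179,.05])+d*sh+R2.apply([0,0,.005]);print(e,sh,round(clr(p,R2),4),end='; ')
E
python3 tilt2.py
```

```text
15.9 [ 0.619 -0.176  0.329] [ 1.207  0.319 -0.835  1.484 -0.342  1.333 -0.131] 0.05862886097220922 60.36077335290429 [ 0.277 -0.249 -0.952]
side [(159, 54, 0.045), (159, 63, 0.05), (160, 63, 0.045), (161, 69, 0.05), (163, 66, 0.045), (163, 66, 0.05)] 463
wrist [(1137, 9, 0.055), (1178, 9, 0.05), (1183, 9, 0.045), (1206, 9, 0.04), (1231, 9, 0.035), (1234, 12, 0.055)] 7286
up alpha 33.15038078914425
0 0 0.0116; 0 0.015 0.0063; 0 0.03 0.0008; 10 0 -0.0179; 10 0.015 -0.007; 10 0.03 -0.0014; 15 0 -0.0221; 15 0.015 -0.0109; 15 0.03 -0.0031; 20 0 -0.032; 20 0.015 -0.0221; 20 0.03 -0.0145;
```

```bash
python3 - <<'E'
from plan2 import *
for nm,pos,rv,ob in(('c5',[.6197,-.1742,.3311],[2.499,1.65,.248],(46,-31)),('c6',[.6192,-.1778,.33],[1.281,1.466,-.798],(52,30))):
    R=Ro.from_rotvec(rv);p=np.array(pos)
    print(nm,'obs',np.degrees(np.arctan2(ob[1],ob[0])))
    for al in range(24,76,6):
        u=R.apply([np.sin(np.radians(al)),0,-np.cos(np.radians(al))]);v=proj('side',p+.026*u)-proj('side',p-.05*u);print(al,np.degrees(np.arctan2(v[1],v[0])).round(),np.linalg.norm(v).round(1)*2,end=' | ')
    print()
E
```

```text
c5 obs -33.97654403625686
24 -72.0 58.4 | 30 -66.0 58.0 | 36 -60.0 57.6 | 42 -53.0 57.2 | 48 -47.0 57.0 | 54 -41.0 56.8 | 60 -34.0 56.6 | 66 -28.0 56.8 | 72 -21.0 56.8 | 
c6 obs 29.981639368849333
24 -5.0 59.6 | 30 1.0 59.2 | 36 8.0 59.0 | 42 14.0 58.8 | 48 20.0 58.6 | 54 26.0 58.6 | 60 33.0 58.6 | 66 39.0 58.6 | 72 46.0 58.6 |
```

Both earlier side views give the beaker about 26° forward of upright in the tool, and the wrist view shows it empty. I'll return to its old spot, stop 5 mm above the counter, ease the grip so that it rights itself, then set it down.

Emit:
step_arm([
  {"travel":[0.018,-0.017,0.012],"turn":[0,0,0]},
  {"travel":[0.045,-0.042,0.029],"turn":[0,0,0]},
  {"travel":[0.073,-0.068,0.048],"turn":[0,0,0]},
  {"travel":[0.1,-0.094,0.065],"turn":[0,0,0]},
  {"travel":[0.128,-0.12,0.084],"turn":[0,0,0]},
])

```text
time: 16.55
position: [0.6077, 0.019, 0.3284]
tool_rot: [-2.465, -1.287, -0.734]
ft_force: [0.9, -0.4, -1.0]
grip_width: 0.676
grip_force: 60.4
```

Emit:
step_arm([
  {"travel":[0.027,-0.025,0.018],"turn":[0,0,0]},
  {"travel":[0.054,-0.05,0.035],"turn":[0,0,0]},
  {"travel":[0.08,-0.076,0.053],"turn":[0,0,0]},
  {"travel":[0.098,-0.092,0.064],"turn":[0,0,0]},
  {"travel":[0.108,-0.101,0.07],"turn":[0,0,0]},
])

```text
time: 17.05
position: [0.5973, 0.1846, 0.3291]
tool_rot: [-2.462, -1.293, -0.733]
ft_force: [0.2, -0.1, -2.6]
grip_width: 0.674
grip_force: 60.4
```

Emit:
step_arm([
  {"travel":[-0.02,0,0.03],"turn":[0,0,0]},
  {"travel":[-0.046,0,0.07],"turn":[0,0,0]},
  {"travel":[-0.072,0,0.11],"turn":[0,0,0]},
  {"travel":[-0.098,0,0.15],"turn":[0,0,0]},
  {"travel":[-0.121,0,0.185],"turn":[0,0,0]},
])

```text
time: 17.55
position: [0.5983, 0.1793, 0.1052]
tool_rot: [-2.467, -1.284, -0.733]
ft_force: [0.9, -0.9, -1.4]
grip_width: 0.676
grip_force: 60.4
```

Emit:
step_arm([
  {"travel":[-0.013,0,0.02],"turn":[0,0,0]},
  {"travel":[-0.023,0,0.035],"turn":[0,0,0]},
  {"travel":[-0.028,0,0.043],"turn":[0,0,0]},
  {"travel":[-0.028,0,0.043],"turn":[0,0,0]},
])

```text
time: 17.95
position: [0.599, 0.1807, 0.0563]
tool_rot: [-2.465, -1.284, -0.734]
ft_force: [0.3, -0.5, -1.2]
grip_width: 0.679
grip_force: 60.4
```

```bash
python3 tilt2.py | head -4
```

```text
17.95 [0.599 0.181 0.056] [ 0.763  0.415 -0.966  2.05  -0.214  0.463 -0.529] 0.059081113012107306 60.37814996267116 [ 0.284 -0.462 -1.236]
side [(50, 63, 0.045), (55, 63, 0.04), (56, 66, 0.045), (58, 57, 0.045), (58, 66, 0.04), (60, 60, 0.04)] 123
wrist [(738, 9, 0.055), (769, 9, 0.05), (771, 9, 0.045), (795, 9, 0.04), (799, 9, 0.035), (858, 12, 0.055)] 7286
up alpha 33.23770332598347
```

Emit:
step_arm([
  {"travel":[0,0,0],"turn":[0,0,0]},
  {"travel":[0,0,0],"turn":[0,0,0]},
  {"travel":[0,0,0],"turn":[0,0,0]},
  {"travel":[0,0,0],"turn":[0,0,0]},
], force=3.5)

```text
time: 18.5
position: [0.5986, 0.1807, 0.0568]
tool_rot: [-2.465, -1.287, -0.735]
ft_force: [-0.2, 0.2, -1.1]
grip_width: 0.705
grip_force: 3.6
```

```bash
python3 tilt2.py | head -4
```

```text
18.5 [0.599 0.181 0.057] [ 0.764  0.413 -0.967  2.051 -0.214  0.463 -0.529] 0.061292702658665627 3.583256214431003 [-0.194  0.157 -1.121]
side [(39, 48, 0.035), (39, 51, 0.04), (40, 42, 0.04), (40, 57, 0.035), (41, 45, 0.04), (41, 48, 0.04)] 84
wrist [(546, 15, 0.055), (677, 15, 0.05), (698, 18, 0.055), (775, 12, 0.055), (848, 12, 0.05), (880, 15, 0.045)] 8040
up alpha 33.19528901682666
```

Emit:
step_arm([
  {"travel":[-0.0016,0,0.0025],"turn":[0,0,0]},
  {"travel":[-0.0033,0,0.005],"turn":[0,0,0]},
  {"travel":[-0.005,0,0.0075],"turn":[0,0,0]},
  {"travel":[-0.0066,0,0.01],"turn":[0,0,0]},
])

```text
time: 19.05
position: [0.5994, 0.181, 0.0452]
tool_rot: [-2.465, -1.287, -0.737]
ft_force: [-1.5, -0.9, 4.5]
grip_width: 0.696
grip_force: 3.4
```

Emit:
step_arm([
  {"travel":[-0.0016,0,0.0025],"turn":[0,0,0]},
  {"travel":[-0.0016,0,0.0025],"turn":[0,0,0]},
])

```text
time: 19.25
position: [0.5981, 0.181, 0.0412]
tool_rot: [-2.464, -1.287, -0.733]
ft_force: [-0.8, -1.1, 1.2]
grip_width: 0.695
grip_force: 3.3
```

```bash
python3 tilt2.py | head -3
```

```text
19.25 [0.598 0.181 0.041] [ 0.743  0.441 -0.946  2.059 -0.197  0.433 -0.529] 0.060504089289321085 3.3227212500423775 [-0.8   -1.076  1.169]
side [(34, 33, 0.035), (37, 27, 0.035), (41, 30, 0.035), (45, 39, 0.035), (47, 24, 0.035), (47, 36, 0.035)] 123
wrist [(412, 27, 0.05), (469, 24, 0.05), (492, 21, 0.045), (546, 24, 0.045), (621, 21, 0.04), (625, 30, 0.05)] 9955
```

The fit now matches an upright beaker standing on the counter. I'll release, back off and rise, then measure the red bar.

Emit:
step_arm([
  {"travel":[0,0,0],"turn":[0,0,0]},
  {"travel":[0,0,0],"turn":[0,0,0]},
  {"travel":[0,0,0],"turn":[0,0,0]},
  {"travel":[0,0,0],"turn":[0,0,0]},
], gripper=1)

```text
time: 19.8
position: [0.5987, 0.1809, 0.0418]
tool_rot: [-2.465, -1.287, -0.735]
ft_force: [-0.4, 0.6, 0.1]
grip_width: 0.954
grip_force: 0.0
```

Emit:
step_arm([
  {"travel":[0,0,-0.01],"turn":[0,0,0]},
  {"travel":[0,0,-0.03],"turn":[0,0,0]},
  {"travel":[0,0,-0.07],"turn":[0,0,0]},
  {"travel":[0.01,0,-0.115],"turn":[0,0,0]},
  {"travel":[0.035,0,-0.155],"turn":[0,0,0]},
])

```text
time: 20.3
position: [0.5656, 0.1335, 0.1903]
tool_rot: [-2.466, -1.282, -0.731]
ft_force: [1.1, -2.1, 2.3]
grip_width: 1.001
grip_force: 0.0
```

Emit:
step_arm([
  {"travel":[0.025,0,-0.04],"turn":[0,0,0]},
  {"travel":[0.05,0,-0.08],"turn":[0,0,0]},
  {"travel":[0.075,0,-0.12],"turn":[0,0,0]},
  {"travel":[0.075,0,-0.12],"turn":[0,0,0]},
])

```text
time: 20.7
position: [0.5686, 0.1325, 0.3382]
tool_rot: [-2.47, -1.292, -0.746]
ft_force: [0.9, -0.8, -0.7]
grip_width: 1.003
grip_force: 0.0
```

```bash
cat > red.py <<'E'
from plan2 import *
def red(n):
    im=ctrl.get_image(n);h=cv2.cvtColor(im,cv2.COLOR_RGB2HSV);m=(((h[...,0]<6)|(h[...,0]>173))&(h[...,1]>150)&(h[...,2]>60)).astype(np.uint8)
    c,l,st,ce=cv2.connectedComponentsWithStats(m);return [(int(st[i][4]),ce[i].round(1),st[i][:4],cv2.minAreaRect(np.argwhere(l==i)[:,::-1].astype(np.float32))) for i in range(1,c) if st[i][4]>25]
E
python3 - <<'E'
from red import *
s=log();q=np.array(s['joint_positions']);print(s['time'],s['position'],q,s['grip_width'])
rt=red('top');rs=red('side');rw=red('wrist')
for r in rt:print('top',r)
for r in rs:print('side',r)
for r in rw:print('w',r[0],r[1])
bl=ctrl.get_image('wrist');np.save('wb.npy',bl)
E
```

```text
20.7 [0.569 0.133 0.338] [ 1.349 -0.227 -1.162  1.808 -0.776  1.235 -0.242] 1.0026563615966648
top (95, array([332.6,  83. ]), array([326,  77,  14,  13], dtype=int32), ((332.7500305175781, 82.74999237060547), (6.363960266113281, 15.55634880065918), 45.0))
side (203, array([383.1, 109. ]), array([365,  98,  40,  23], dtype=int32), ((384.2691955566406, 109.84616088867188), (44.09866714477539, 6.101701736450195), 33.690067291259766))
side (376, array([443. , 122.4]), array([409, 104,  53,  35], dtype=int32), ((433.50006103515625, 120.50001525878906), (58.58498001098633, 15.652474403381348), 26.56505012512207))
side (185, array([430. , 135.4]), array([421, 128,  22,  22], dtype=int32), ((429.6597595214844, 135.6834259033203), (19.255062103271484, 22.844987869262695), 22.380136489868164))
side (399, array([483. , 152.3]), array([471, 135,  29,  36], dtype=int32), ((485.2834167480469, 154.90679931640625), (20.650596618652344, 36.38950729370117), 14.534454345703125))
side (82, array([443.5, 156.1]), array([439, 148,  10,  20], dtype=int32), ((443.68316650390625, 157.33168029785156), (19.502729415893555, 8.05980110168457), 84.2894058227539))
side (49, array([258.2, 184.9]), array([251, 181,  15,   9], dtype=int32), ((258.10003662109375, 184.80001831054688), (15.205260276794434, 3.130495071411133), 26.56505012512207))
side (169, array([167.6, 326.9]), array([156, 317,  24,  20], dtype=int32), ((167.25, 326.7500305175781), (8.485280990600586, 26.16295051574707), 45.0))
w 450 [ 6.4 24.3]
```

```bash
cat > hp.py <<'E'
from red import *
G=np.array([.5292,.0033,.152]); t=np.radians(25)
dx=np.array([.480,-.877,0]);dy=np.array([.877,.480,0])
def Rh(t,flip=1):
    z=np.array([0,0,-1.])*np.cos(t)+dx*np.sin(t);x=dy*flip;return Ro.from_matrix(np.stack([x,np.cross(z,x),z],1))
R=Rh(t); tgt=G+R.apply([0,0,.005-.004])   # bar 4 mm ahead of the grasp point
E
python3 - <<'E'
from hp import *
print(onz('side',(258.2,184.9),.152))
s=ctrl.get_state();q=np.array(s['joint_positions'])
for fl in(1,-1):
  for td in(15,25,35):
    R=Rh(np.radians(td),fl);tg=G+R.apply([0,0,.001]);pre=tg-R.apply([0,0,.1]);q1,a,b=simto(q,pre,R,25);q2,c,d=simto(q1,tg,R,8);q3,e,f=simto(q2,tg-dx*.07,R,8);print(fl,td,q1,q2,q3,a,c,e,f,'pre',pre,*delta(pre,R))
E
```

```text
[0.523 0.006 0.152]
1 15 [ 1.472 -0.266 -1.37   1.849 -0.018  1.224 -1.18 ] [ 0.918  0.276 -1.289  1.942  0.587  1.164 -1.689] [ 0.85   0.225 -1.335  1.98   0.538  1.176 -1.791] 0.08827828594212339 2.350254682476378e-07 4.52489176980594e-08 2.5471635669376857e-08 pre [0.517 0.026 0.248] [-0.142  0.022  0.006] [-22.118 -35.783  21.357]
1 25 [ 1.282 -0.271 -1.37   1.916  0.177  1.168 -1.418] [ 0.813  0.266 -1.291  2.     0.771  1.19  -1.898] [ 0.708  0.245 -1.323  2.02   0.733  1.237 -2.013] 0.07711236868186247 1.8667081340155884e-07 4.840561505551693e-08 4.399388800036374e-08 pre [0.509 0.04  0.242] [-0.139  0.008  0.015] [-31.667 -37.768  18.283]
1 35 [ 1.128 -0.14  -1.37   1.987  0.518  1.219 -1.809] [ 0.678  0.317 -1.283  2.05   0.981  1.292 -2.126] [ 0.542  0.326 -1.299  2.051  0.94   1.37  -2.24 ] 0.1130865821684694 1.867656311789091e-07 3.397471352940607e-08 3.6881771399408356e-08 pre [0.502 0.053 0.233] [-0.138 -0.005  0.026] [-41.207 -39.588  15.064]
-1 15 [ 1.118 -0.021 -1.37   1.858  0.256  1.256  1.726] [ 0.942  0.219 -1.275  1.967  0.532  1.133  1.501] [ 0.883  0.161 -1.329  2.005  0.475  1.145  1.406] 0.007239493598195292 9.150864518054854e-08 5.323646432953065e-08 2.2691149015821784e-08 pre [0.517 0.026 0.248] [-0.142  0.022  0.006] [  49.11   -30.355 -148.283]
-1 25 [ 0.985 -0.074 -1.37   1.93   0.397  1.224  1.536] [ 0.835  0.207 -1.278  2.026  0.72   1.152  1.285] [ 0.736  0.184 -1.318  2.046  0.681  1.2    1.17 ] 0.0003387100733704891 6.470044135796335e-08 6.039950942118344e-08 4.869910558021485e-08 pre [0.509 0.04  0.242] [-0.139  0.008  0.015] [  52.253  -43.811 -147.259]
-1 35 [ 0.767  0.046 -1.37   1.991  0.691  1.317  1.2  ] [ 0.678  0.249 -1.248  2.076  0.929  1.24   1.048] [ 0.547  0.261 -1.274  2.077  0.891  1.324  0.931] 0.012827820814680577 8.675622152221962e-08 4.080536506996537e-08 4.299366826551503e-08 pre [0.502 0.053 0.233] [-0.138 -0.005  0.026] [  55.131  -57.386 -145.178]
```

```bash
python3 - <<'E'
from hp import *
s=ctrl.get_state();q=np.array(s['joint_positions']);R0=Ro.from_rotvec(s['tool_rot']);p0=np.array(s['position']);rng=np.random.default_rng(0);out=[]
L=np.array([-2.86,-.3,-1.38,.06,-1.56,.09,-2.69]);H=np.array([2.86,2.09,1.24,2.45,4.7,2.05,2.69])
mg=lambda q:np.minimum(q-L,H-q).min()
for k in range(120):
    td=rng.choice([18,22,27]);R=Rh(np.radians(td));tg=G+R.apply([0,0,.001]);pre=tg-R.apply([0,0,.09])
    via=np.array([rng.uniform(.45,.75),rng.uniform(-.1,.2),rng.uniform(.26,.42)]);fr=rng.choice([0,.5,1.])
    Rv=R0*Ro.from_rotvec((R0.inv()*R).as_rotvec()*fr)
    qs=[q]
    for p,r,n in((via,Rv,12),(pre,R,12),(tg,R,6),(tg-dx*.07,R,6)):
        qq,e,_=simto(qs[-1],p,r,n);qs.append(qq)
        if e>.003: break
    else: out.append((min(mg(x) for x in qs[1:]),td,via,fr,qs))
out.sort(key=lambda o:-o[0])
for o in out[:5]:print(*o[:4],o[4][2:])
E
```

```text
0.3129355404787033 27 [0.724 0.147 0.289] 1.0 [array([ 0.552,  0.013, -1.014,  1.929,  0.52 ,  1.242, -1.728]), array([ 0.541,  0.155, -0.972,  2.01 ,  0.686,  1.117, -1.845]), array([ 0.448,  0.145, -1.024,  2.026,  0.661,  1.178, -1.966])]
0.3093651124368144 27 [0.749 0.185 0.334] 0.5 [array([ 0.494,  0.009, -0.954,  1.929,  0.515,  1.239, -1.724]), array([ 0.491,  0.144, -0.914,  2.01 ,  0.67 ,  1.108, -1.833]), array([ 0.4  ,  0.133, -0.968,  2.026,  0.647,  1.169, -1.954])]
0.3084368727176193 22 [0.736 0.05  0.328] 0.5 [array([ 0.65 ,  0.008, -1.033,  1.896,  0.42 ,  1.234, -1.607]), array([ 0.623,  0.155, -0.998,  1.983,  0.587,  1.103, -1.732]), array([ 0.539,  0.13 , -1.049,  2.008,  0.56 ,  1.147, -1.85 ])]
0.3065292262417585 18 [0.72  0.003 0.298] 1.0 [array([ 0.73 ,  0.018, -1.057,  1.868,  0.351,  1.24 , -1.521]), array([ 0.69 ,  0.165, -1.024,  1.959,  0.516,  1.103, -1.648]), array([ 0.612,  0.128, -1.073,  1.992,  0.484,  1.133, -1.761])]
0.3058200782850935 22 [0.717 0.18  0.317] 0.5 [array([ 0.606,  0.006, -0.988,  1.896,  0.417,  1.232, -1.604]), array([ 0.587,  0.146, -0.955,  1.983,  0.575,  1.097, -1.722]), array([ 0.503,  0.122, -1.008,  2.007,  0.549,  1.141, -1.841])]
```

Emit:
step_arm([
  {"travel":[0.006,0.032,0.008],"turn":[-4.5,-5.4,2.6]},
  {"travel":[0.013,0.065,0.017],"turn":[-9,-10.8,5.2]},
  {"travel":[0.019,0.097,0.025],"turn":[-13.6,-16.2,7.8]},
  {"travel":[0.025,0.13,0.034],"turn":[-18.1,-21.6,10.5]},
  {"travel":[0.031,0.162,0.042],"turn":[-22.6,-27,13.1]},
])

```text
time: 21.4
position: [0.6586, 0.0943, 0.3223]
tool_rot: [2.857, 1.147, 0.483]
ft_force: [-1.3, -0.1, 1.7]
grip_width: 1.001
grip_force: 0.0
```

Emit:
step_arm([
  {"travel":[0,0,0],"turn":[-4.5,-5.4,2.6]},
  {"travel":[0,0,0],"turn":[-9,-10.8,5.2]},
  {"travel":[0,0,0],"turn":[-9,-10.8,5.2]},
], gripper=0.6)

```text
time: 21.7
position: [0.6558, 0.106, 0.3222]
tool_rot: [2.753, 0.936, 0.288]
ft_force: [-0.7, 1.5, 0.2]
grip_width: 0.813
grip_force: 0.0
```

```bash
python3 - <<'E'
from hp import *
s=log();q=np.array(s['joint_positions']);print(s['time'],s['position'],q,s['grip_width'])
r=red('top');print(r);print([onz('top',x[1],.152) for x in r])
pre=tgt-R.apply([0,0,.09]);print('pre',pre,*delta(pre,R));print(simto(q,pre,R,20))
o=ctrl.get_image('top');np.save('t.npy',o)
E
```

```text
21.7 [0.656 0.106 0.322] [ 0.553  0.321 -1.083  1.475  0.542  1.368 -1.474] 0.812762549914783
[(95, array([332.5,  83.1]), array([326,  77,  14,  13], dtype=int32), ((332.5000305175781, 82.99999237060547), (6.363960266113281, 14.849241256713867), 45.0)), (109, array([247.5, 204.7]), array([240, 194,  16,  22], dtype=int32), ((247.5384521484375, 204.8076934814453), (24.129457473754883, 4.437601089477539), 56.30992889404297))]
[array([ 0.876, -0.274,  0.152]), array([0.532, 0.005, 0.152])]
pre [0.511 0.036 0.233] [-0.164 -0.056  0.059] [-9.874 -9.473  6.729]
(array([ 0.649,  0.013, -1.082,  1.916,  0.483,  1.239, -1.682]), np.float64(3.0666084877650096e-08), np.float64(2.096041302041647e-08))
```

Emit:
step_arm([
  {"travel":[-0.033,-0.011,0.012],"turn":[-2,-1.9,1.3]},
  {"travel":[-0.066,-0.022,0.024],"turn":[-4,-3.8,2.7]},
  {"travel":[-0.098,-0.034,0.035],"turn":[-5.9,-5.7,4]},
  {"travel":[-0.131,-0.045,0.047],"turn":[-7.9,-7.6,5.4]},
  {"travel":[-0.164,-0.056,0.059],"turn":[-9.9,-9.5,6.7]},
])

```text
time: 22.3
position: [0.5109, 0.0275, 0.2329]
tool_rot: [2.63, 0.648, 0.146]
ft_force: [0.1, 0.9, -0.3]
grip_width: 0.599
grip_force: 0.0
```

Emit:
step_arm([
  {"travel":[0,0,0],"turn":[0,0,0]},
  {"travel":[0,0,0],"turn":[0,0,0]},
])

```text
time: 22.5
position: [0.5122, 0.0284, 0.2341]
tool_rot: [2.63, 0.651, 0.148]
ft_force: [0.9, 0.5, 0.7]
grip_width: 0.598
grip_force: 0.0
```

```bash
python3 - <<'E'
from hp import *
s=log();q=np.array(s['joint_positions']);print(s['time'],s['position'],q,s['grip_width'],s['ft_force'])
print('to tgt',*delta(tgt,R))
r=red('wrist');
for x in r: print(x[0],x[1],x[3],onz('wrist',x[1],.155,s))
print('pred',proj('wrist',G,s),proj('wrist',G+dy*.035,s),proj('wrist',G-dy*.035,s))
E
```

```text
22.5 [0.512 0.028 0.234] [ 0.708 -0.014 -1.092  1.9    0.455  1.234 -1.619] 0.5983137690641795 [0.852 0.528 0.743]
to tgt [ 0.003 -0.008  0.088] [ 0.335  0.312 -0.821]
257 [484.9  19.2] ((485.2599792480469, 18.81999969482422), (15.839193344116211, 22.910261154174805), 81.8698959350586) [ 0.811 -0.177  0.155]
1195 [244.8 191.1] ((244.50723266601562, 191.49990844726562), (77.20929718017578, 16.041793823242188), 89.16968536376953) [0.53  0.005 0.155]
pred [244.463 192.08 ] [243.451 151.498] [245.394 229.726]
```

The wrist view fit puts the bar centre at (0.530, 0.005), as planned. I'll advance and grip.

Emit:
step_arm([
  {"travel":[0.003,-0.007,0.02],"turn":[0,0,0]},
  {"travel":[0.003,-0.007,0.045],"turn":[0,0,0]},
  {"travel":[0.003,-0.007,0.07],"turn":[0,0,0]},
  {"travel":[0.003,-0.007,0.088],"turn":[0,0,0]},
  {"travel":[0.003,-0.007,0.088],"turn":[0,0,0]},
])

```text
time: 23.05
position: [0.5299, 0.0029, 0.1501]
tool_rot: [2.634, 0.652, 0.145]
ft_force: [0.7, -0.7, -0.0]
grip_width: 0.603
grip_force: 0.0
```

Emit:
step_arm([
  {"travel":[0,0,0],"turn":[0,0,0]},
  {"travel":[0,0,0],"turn":[0,0,0]},
  {"travel":[0,0,0],"turn":[0,0,0]},
  {"travel":[0,0,0],"turn":[0,0,0]},
  {"travel":[0,0,0],"turn":[0,0,0]},
], gripper=0, force=45)

```text
time: 23.55
position: [0.5303, 0.0049, 0.1528]
tool_rot: [2.629, 0.655, 0.151]
ft_force: [-0.7, -0.5, -0.1]
grip_width: 0.231
grip_force: 0.0
```

Emit:
step_arm([
  {"travel":[0,0,0],"turn":[0,0,0]},
  {"travel":[0,0,0],"turn":[0,0,0]},
  {"travel":[0,0,0],"turn":[0,0,0]},
])

```text
time: 23.85
position: [0.5304, 0.0044, 0.1528]
tool_rot: [2.628, 0.654, 0.151]
ft_force: [0.2, -1.4, 4.1]
grip_width: 0.169
grip_force: 45.0
```

```bash
python3 - <<'E'
from hp import *
P=[]
for i in range(3):
    s=ctrl.get_state();P.append(s['position']);im=ctrl.get_image('side')
log();print(s['time'],np.mean(P,0),np.std(P,0),s['grip_width']*.087,s['grip_force'],s['ft_force'])
np.savez('hg.npz',p=np.mean(P,0),rv=s['tool_rot']);print(tgt)
Rn=Ro.from_rotvec(s['tool_rot']);print('pull 70 in tool',Rn.inv().apply(-dx*.07))
h=cv2.cvtColor(ctrl.get_image('side'),cv2.COLOR_RGB2HSV);np.save('side_shut.npy',ctrl.get_image('side'))
E
```

```text
23.95 [0.53  0.004 0.153] [0. 0. 0.] 0.014900708535303522 45.00164330005646 [ 1.276 -0.61   5.175]
[0.529 0.003 0.151]
pull 70 in tool [-0.001 -0.063 -0.03 ]
```

Emit:
step_arm([
  {"travel":[0,-0.009,-0.0043],"turn":[0,0,0]},
  {"travel":[0,-0.02,-0.0095],"turn":[0,0,0]},
  {"travel":[-0.001,-0.032,-0.015],"turn":[0,0,0]},
  {"travel":[-0.001,-0.044,-0.021],"turn":[0,0,0]},
  {"travel":[-0.001,-0.053,-0.025],"turn":[0,0,0]},
])

```text
time: 24.6
position: [0.5032, 0.0543, 0.1528]
tool_rot: [2.626, 0.653, 0.153]
ft_force: [7.8, -7.2, -0.3]
grip_width: 0.17
grip_force: 45.0
```

Emit:
step_arm([
  {"travel":[0,-0.006,-0.003],"turn":[0,0,0]},
  {"travel":[0,-0.009,-0.0045],"turn":[0,0,0]},
  {"travel":[0,-0.009,-0.0045],"turn":[0,0,0]},
  {"travel":[0,-0.009,-0.0045],"turn":[0,0,0]},
])

```text
time: 25.0
position: [0.4987, 0.0626, 0.1528]
tool_rot: [2.627, 0.652, 0.152]
ft_force: [8.2, -6.5, -0.3]
grip_width: 0.171
grip_force: 45.0
```

```bash
cat > chk.py <<'E'
from hp import *
g=np.load('hg.npz');P=[]
for i in range(3): s=ctrl.get_state();P.append(np.array(s['position']));a=ctrl.get_image('side')
d=np.mean(P,0)-g['p'];print(s['time'],'pull',-d@dx,'lat',d@dy,'dz',d[2],s['grip_width']*.087,s['grip_force'],s['ft_force'],np.array(s['joint_positions']),np.degrees((Ro.from_rotvec(g['rv']).inv()*Ro.from_rotvec(s['tool_rot'])).as_rotvec()))
t=ctrl.get_image('top');w=ctrl.get_image('wrist');np.savez('fin.npz',a=a,t=t,w=w,pos=s['position'],rv=s['tool_rot'])
lip=hop*[1,1,0]-dx*.105+[0,0,.109];blade=.105 # blade just under lip
for n,im in(('side',a),('top',t),('wrist',w)):
    h=cv2.cvtColor(im,cv2.COLOR_RGB2HSV);m=((h[...,0]>45)&(h[...,0]<85)&(h[...,1]>70)&(h[...,2]>40)).astype(np.uint8)
    c,l,st,ce=cv2.connectedComponentsWithStats(m);print(n,'green',[(int(st[i][4]),ce[i].round(1),onz(n,ce[i],.105,s)) for i in range(1,c) if st[i][4]>8],'lip px',proj(n,lip,s))
E
python3 chk.py; python3 - <<'E'
import sys;sys.path.insert(0,'.')
import numpy as np,cv2
d=np.load('fin.npz')
c=lambda im,x0,y0,x1,y1:cv2.resize(np.ascontiguousarray(im[y0:y1,x0:x1,::-1]),(400,300),interpolation=cv2.INTER_CUBIC)
cv2.imwrite('pics/fin.png',np.vstack([np.hstack([c(d['a'],170,170,290,260),c(d['a'],230,150,390,270)]),np.hstack([c(d['t'],170,150,330,270),c(d['w'],100,60,420,300)])]))
E
```

```text
25.1 pull 0.06624492257045465 lat 6.258045704906395e-05 dz 5.288634093275624e-05 0.014499150910110791 45.00961482524872 [ 7.676 -6.002  0.064] [ 0.591  0.138 -1.125  1.999  0.622  1.179 -1.888] [-0.124  0.036  0.09 ]
side green [(32, array([299.5, 199.6]), array([0.569, 0.125, 0.105]))] lip px [244.707 204.883]
top green [(82, array([203.2, 250.6]), array([0.423, 0.138, 0.105]))] lip px [264.902 197.819]
wrist green [(4269, array([ 63.7, 206.2]), array([0.471, 0.154, 0.105]))] lip px [358.207 193.638]
```

Emit:
step_arm([
  {"travel":[0,-0.0017,-0.0008],"turn":[0,0,0]},
  {"travel":[0,-0.0035,-0.0017],"turn":[0,0,0]},
  {"travel":[0,-0.0035,-0.0017],"turn":[0,0,0]},
  {"travel":[0,-0.0035,-0.0017],"turn":[0,0,0]},
  {"travel":[0,-0.0035,-0.0017],"turn":[0,0,0]},
])

```text
time: 25.75
position: [0.4969, 0.0658, 0.1528]
tool_rot: [2.627, 0.652, 0.152]
ft_force: [6.8, -7.1, -1.2]
grip_width: 0.168
grip_force: 45.0
```

Emit:
step_arm([
  {"travel":[0,0,0],"turn":[0,0,0]},
  {"travel":[0,0,0],"turn":[0,0,0]},
  {"travel":[0,0,0],"turn":[0,0,0]},
  {"travel":[0,0,0],"turn":[0,0,0]},
  {"travel":[0,0,0],"turn":[0,0,0]},
])

```text
time: 26.25
position: [0.4969, 0.0658, 0.1528]
tool_rot: [2.627, 0.652, 0.152]
ft_force: [7.9, -6.7, -0.8]
grip_width: 0.168
grip_force: 45.0
```

```bash
python3 chk.py; python3 - <<'E'
import numpy as np,cv2
d=np.load('fin.npz')
c=lambda im,x0,y0,x1,y1:cv2.convertScaleAbs(cv2.resize(np.ascontiguousarray(im[y0:y1,x0:x1,::-1]),(400,300),interpolation=cv2.INTER_CUBIC),alpha=1.4)
cv2.imwrite('pics/fin.png',np.vstack([np.hstack([c(d['a'],190,165,290,240),c(d['a'],150,150,390,330)]),np.hstack([c(d['t'],170,150,330,270),c(d['w'],180,60,420,240)])]))
E
```

```text
26.35 pull 0.06990378418069365 lat 6.429155988235169e-05 dz 5.024455964708352e-05 0.014935979667689088 45.010884404182434 [ 8.137 -6.379 -1.58 ] [ 0.586  0.138 -1.127  1.999  0.621  1.183 -1.895] [-0.128  0.028  0.101]
side green [(32, array([299.5, 199.6]), array([0.569, 0.125, 0.105]))] lip px [244.707 204.883]
top green [(83, array([203.1, 250.4]), array([0.423, 0.138, 0.105]))] lip px [264.902 197.819]
wrist green [(4300, array([ 68.6, 206.2]), array([0.47 , 0.155, 0.105])), (9, array([355.2, 203.2]), array([ 0.547, -0.049,  0.105]))] lip px [361.37  193.055]
```

View pics/fin.png

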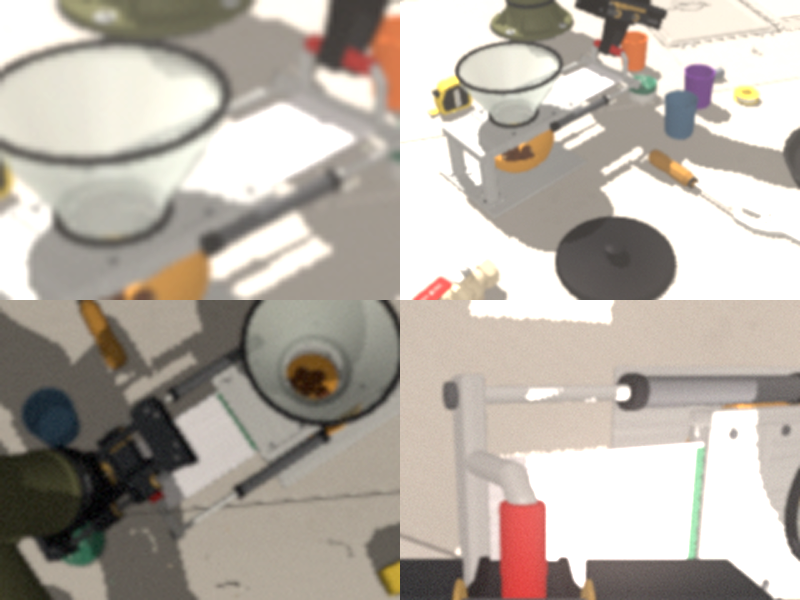

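The final view shows the nuts in the bowl and the hopper empty. About half of the green band shows at the lip (wrist panel, x 692–703), and the blue beaker stands upright at (680,113). Gate travel measures 69.9 mm with the handle held at 45 N. I'm handing in.

```bash
python3 -c "
from bench import ctrl
print(ctrl.close_job())"
```

```text
the job is handed in; nothing more can be done
None
```

I handed the job in at about 26 s: the nuts are in the bowl (cluster seen, not counted one by one), the beaker stands empty on the counter, and the gripper is holding the gate at 69.9 mm, mid green band.

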